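# Seat a power module in a tilted jig and hold its heat sink flush

## Robot

A 7-joint arm with a two-finger parallel gripper is mounted at the origin on the work surface. World frame = base frame: x ahead of the robot, y to its left, z up, the work surface at z = 0. Lengths are in m, angles in rad, forces in N, time in s.
With the tool pointing down it reaches from about 0.425 to 0.875 m from the base axis. Payload 4.7 kg.
Tool frame: the origin (TCP) lies on the mounting face of the last link; the fingertips stand 182 mm ahead of it and the grasp point (between the pads) lies 164 mm ahead of it; x points along the fingers, y is the direction in which the jaws open and shut, and the axes are right-handed (so a half turn about x gives the same grasp; the last joint's range is limited). The gripper opens to 87 mm and grips with 3 to 60 N. Pads are 19 mm wide; open, the fingers measure 117 mm over their backs; the gripper's body (75 mm by 190 mm) begins 51 mm behind the grasp point.
Start: joints at [1.271, 0.321, -0.07, 1.45, 0.023, 1.371, -0.057], TCP at [0.201, -0.618, 0.405] pointing down, gripper open.
Joint ranges: [-2.86, 2.86], [-0.3, 2.09], [-1.38, 1.24], [0.06, 2.45], [-1.56, 4.7], [0.09, 2.05], [-2.69, 2.69]. Speed limits (rad/s): [2.57, 2.57, 3.14, 3.14, 3.14, 3.14, 3.14].

## Interface

Orientations are given as a rotation vector (axis times angle).
In Python, from bench import monitor, get_image, ctrl gives the robot as it stands.
- The arm moves only by the shell command python3 -m creep 'ROWS' [FORCE]. ROWS is JSON, a list of rows, each a list of 7 numbers: the shift along the tool's x, y, z in mm, then the turn, a rotation vector about the tool's x, y, z in rad, then the finger opening in mm, from 0 to 87. A call has 1 to 5 rows; each row shifts and turns the commanded pose from where the row before left it, along the tool's axes as they then stand; what a row does not reach is not made up. A row lasts 1/10 s, in which the tool goes at most 50 mm and 8.59 degrees, less where a joint would pass 70% of its speed; a pose out of reach is approached as far as the arm can. A call is refused whole if a number of a shift passes 50 or a number of a turn 0.15, either way. A call with a gripper value outside its range is refused whole. The fingers move at their own pace and stop on an object; FORCE is the grip in N (left out, the last holds). Time passes only in rows, so rows that do not move let the fingers close. It gives the time, the measured TCP pose, the force and the opening at its end, in the units of the state.
- monitor.get_state(): the state, without advancing time (a new reading comes with each control period).
- get_image(name): name is "side" or "top"; returns a dict with "img" (480x640x3 uint8, red, green, blue), "mtx" (3x3 intrinsics, pixels), "view" (4x4, takes a point from world to camera coordinates). Camera axes: x right, y up, looking along -z (the intrinsics and any distortion apply to the point x, -y, -z); pixel columns grow to the right and rows downward; lengths in m; the calibration is good to about 2 mm. A picture is of the moment at which its call begins. There is no depth.
- ctrl.close_job(): hands the job in, once; it reports no verdict.
The state is a dict: "time": time; "joint_positions": joint angles; "qd": joint speeds; "joint_torque": joint torques, N m; "position": TCP position; "tool_rot": TCP orientation; "ft_force": force on the tool from outside, world axes, zero at the start; "torque": the same for the moment, N m; "grip_width": opening from 0.0 (shut) to 1.0 (fully open).
Only numpy, scipy, OpenCV 4.12 (cv2) and the standard library are available. Lean on these libraries where they do the work, as an engineer would, in place of code of your own. Each camera call takes 0.05 s, during which the arm holds its last target.

## Task

Seat the black power module, metal face up, flat and square at the bottom of the pocket in the tilted jig and let go of it. Then take the large finned heat sink, lay its flat underside centred, square and flush on the module's sloping metal face, and finish while still gripping it there and pressing it on with a light, steady push of roughly 10 to 15 newtons, clearly more than its own weight. Do not ram the parts or push the jig out of its tilt, and leave everything else on the bench where it is.

Things in the scene. Friction and masses are not known exactly. Their poses are not given: they have to be found in the camera images.
- pocket (a point): centre of the floor of the pocket in the jig's tilted grey plate. z: square out of the plate's face; x: up the slope; y: level. Pocket 67 (x) x 49 (y) x 8 mm deep, 2 mm chamfer at the mouth. Plate 130 x 120 x 18 mm, centred on the pocket, hinged along its low edge, which faces the robot. Nothing of the jig rises above the plate's face. Fixed foot 150 x 150 mm; this point is 50 to 80 mm above the bench
- stage (a joint): tilt of the jig's plate from level (rad, more is steeper, its far side rising); it starts between 0.2 and 0.5 and is locked stiffly by friction: it does not give under pushes below 60 N on the pocket
- module_mid (a point): centre of the power module: loose black block with a bare metal top, 64 (x) x 46 (y) x 26 (z) mm, 0.11 to 0.21 kg, lying metal face up; z points out of the metal face. Fits the pocket either way round. Seated, its underside is on the pocket floor and 18 mm of it stands above the plate's face; only the pocket's walls keep it there
- module_top (a point): centre of the module's metal top face, 13 mm above the module's centre along its z axis; same axes as the module
- sink_mid (a point): centre of the large aluminium heat sink, 72 (x) x 56 (y) x 32 (z) mm, 0.15 to 0.29 kg, lying fins up: a 7 mm flat foot with six 4 mm fins along x; the outer fins are flush with the foot's long sides, so it can be gripped across its 56 mm width. z points up, out of the fins
- sink_face (a point): centre of the heat sink's flat underside, 16 mm below its centre along its z axis; same axes as the heat sink
- small_sink: small finned aluminium heat sink, 36 x 36 x 18 mm, a spare that is not used; origin under its centre
- screwdriver: screwdriver with a black handle lying on the bench, about 200 mm long and 26 mm thick; origin under its middle
- wrench: steel wrench lying on the bench, about 180 mm long, up to 20 mm high; origin under its middle
- terminals: row of grey terminal blocks on a rail, 100 x 44 x 42 mm; origin under its centre
- meter: orange multimeter lying on its back, 160 x 82 x 41 mm; origin under its centre
- relay: plug-in relay standing upright, 30 x 30 x 54 mm; origin under its centre
- tape: roll of black tape lying flat, 90 mm across and 19 mm high; origin under its centre
- spray: spray can standing upright, 54 mm across and 160 mm high; origin under its centre
Mind the look-alikes: they are no part of the job. What is shaped like the part that bears sink_mid but purple is not meant.

How it is judged:
On the way:
1. the module lies flat and square at the bottom of the pocket, let go of, with nothing on it (x of module_mid in the frame of pocket between -0.003 and 0.003 m and y of module_mid in the frame of pocket between -0.003 and 0.003 m and z of module_mid in the frame of pocket between 0.011 and 0.015 m and z of module_top in the frame of pocket above 0.022 m and angle between the z axis of module_mid and the z axis of pocket, either way round below 0.05 rad and angle between the x axis of module_mid and the x axis of pocket, either way round below 0.1 rad and contact force between each of the fingers, sink and module below 0.1 N and linear speed of module below 0.01 m/s), for 0.3 s.
At the end, for the whole second after the job is handed in: Module at the pocket bottom (3 mm, 0.05 rad flat, 0.1 rad square). Sink still gripped, flush on the module: centred within 10 mm along and 8 mm across, gap 2 mm, 0.04 rad flush, 0.12 rad square, pressed with 5 to 30 N; jig touched by neither arm nor sink, module not by the gripper; all at rest (x of module_mid in the frame of pocket between -0.003 and 0.003 m and y of module_mid in the frame of pocket between -0.003 and 0.003 m and z of module_mid in the frame of pocket between 0.011 and 0.015 m and z of module_top in the frame of pocket above 0.022 m and angle between the z axis of module_mid and the z axis of pocket, either way round below 0.05 rad and angle between the x axis of module_mid and the x axis of pocket, either way round below 0.1 rad and x of sink_face in the frame of module_top between -0.01 and 0.01 m and y of sink_face in the frame of module_top between -0.008 and 0.008 m and z of sink_face in the frame of module_top between -0.002 and 0.002 m and z of sink_mid in the frame of module_top above 0.012 m and angle between the z axis of sink_face and the z axis of module_top, either way round below 0.04 rad and angle between the x axis of sink_face and the x axis of module_top, either way round below 0.12 rad and contact force between sink and module between 5 and 30 N and contact force between the fingers and sink above 2 N and contact force between sink and stage below 0.3 N and contact force between the arm and stage below 0.5 N and contact force between the fingers and module below 0.5 N and linear speed of each of sink, module below 0.01 m/s); the arm keeps its last pose, push and grip.
It fails at once if parts rammed: more than 60 N between heat sink and module or module and jig (contact force between sink and module above 60 N or contact force between module and stage above 60 N).
It fails at once if the jig's plate pushed out of its tilt (pocket moved by 6 mm) (distance of pocket from where it was at the start of the episode above 0.006 m).
It fails at once if something else on the bench moved by more than 30 mm (distance of any of small_sink, screwdriver, wrench, terminals, meter, relay, tape, spray from where it was at the start of the episode above 0.03 m).
It also fails if it takes over 64 s, if anything falls off the work surface, if the arm or the gripper's body presses on something with over 40 N, if the wrist force passes 120 N, or if a joint passes its speed limit or range.

## Working session

There is one attempt and no reset: what is moved stays moved. The work goes in short steps, Python scripts to look and compute and a shell command to move; the robot and the scene stay as the last step left them, time stands still between calls to the robot, and variables do not carry over. Pictures are saved under pics/ and viewed, and the job is handed in when it is done.

```bash
ls; mkdir -p pics
python3 - <<'E'
from bench import monitor,get_image
import cv2,numpy as np
print(monitor.get_state())
for n in("side","top"):
    d=get_image(n); cv2.imwrite(f"pics/{n}0.png",d["img"][:,:,::-1]); print(n,d["mtx"],d["view"],[k for k in d])
    np.savez(f"{n}0.npz",**d)
E
```

```text
pics
{'time': 0.0, 'joint_positions': array([ 1.27114364,  0.32184014, -0.07005831,  1.45168226,  0.02259363,
        1.37080067, -0.05689688]), 'qd': array([-0.00058132, -0.00090593, -0.00029175,  0.00100558, -0.00071632,
        0.0016823 ,  0.00095417]), 'joint_torque': array([ 1.05340557e-04, -4.91294754e+01, -4.03674496e-01, -3.12539327e+01,
       -6.38073147e-02,  4.36451565e-02,  1.62130386e-04]), 'position': array([ 0.20050218, -0.6180865 ,  0.40364619]), 'tool_rot': array([ 2.05246525,  0.32670129, -2.05330294]), 'ft_force': array([-0.68179688, -1.25878966,  0.24861819]), 'torque': array([0.00142883, 0.01435133, 0.06359265]), 'grip_width': 1.0016393056013122}
side [[583.23591794   0.         320.34742787]
 [  0.         583.23591794 235.20791315]
 [  0.           0.           1.        ]] [[ 0.99702067 -0.07694881 -0.00535442 -0.57927269]
 [ 0.0554544   0.66680651  0.74316478 -0.07370781]
 [-0.05361529 -0.74124757  0.66908702 -1.37957063]
 [ 0.          0.          0.          1.        ]] ['img', 'mtx', 'view']
top [[457.92918167   0.         320.01934388]
 [  0.         457.92918167 241.49279173]
 [  0.           0.           1.        ]] [[ 0.01725233 -0.9998111  -0.00895085 -0.02570482]
 [ 0.99141071  0.01594525  0.12980965 -0.55300165]
 [-0.12964241 -0.01111349  0.99149853 -1.05589929]
 [ 0.          0.          0.          1.        ]] ['img', 'mtx', 'view']
```

View pics/side0.png

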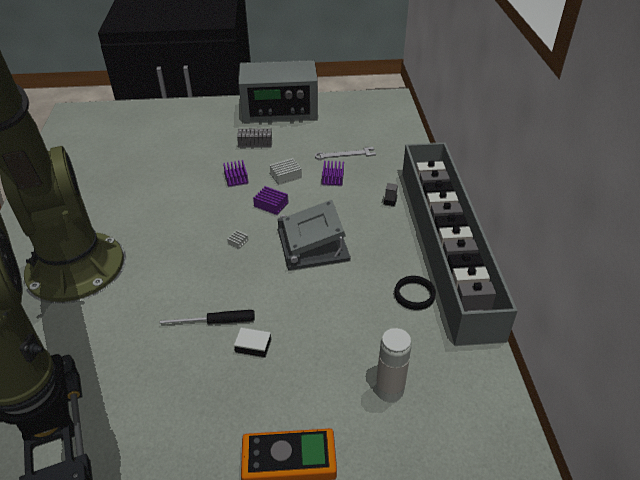

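View pics/top0.png

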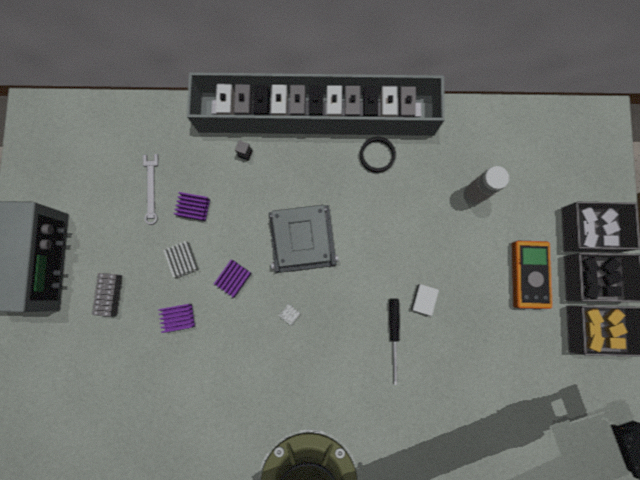

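Side view: the module is the black block with a bright top at (253,341), and the jig is at (313,235). In the top view they are at (425,299) and (302,237). Large heat sink candidates in the top view are silver (181,260) and purple (193,207), (233,279) and (177,318). The tiny one at (289,314) is the spare. Silver fits the description, since purple is excluded. I'll confirm with crops.

```bash
cat > h.py <<'E'
import numpy as np,cv2
from scipy.spatial.transform import Rotation as R
def load(n,i=0): return dict(np.load(f"{n}{i}.npz"))
def proj(d,P):
    P=np.atleast_2d(P);c=P@d["view"][:3,:3].T+d["view"][:3,3]
    c=c*[1,-1,-1];u=c@d["mtx"].T;return u[:,:2]/u[:,2:]
def ray(d,uv):
    uv=np.atleast_2d(uv).astype(float);v=np.c_[uv,np.ones(len(uv))]@np.linalg.inv(d["mtx"]).T
    v=v*[1,-1,-1];Rm=d["view"][:3,:3];o=-Rm.T@d["view"][:3,3];w=v@Rm
    return o,w/np.linalg.norm(w,axis=1)[:,None]
def plane(d,uv,z):
    o,w=ray(d,uv);return o+w*((z-o[2])/w[:,2])[:,None]
def tri(ds,uvs):
    A=np.zeros((3,3));b=np.zeros(3)
    for d,uv in zip(ds,uvs):
        o,w=ray(d,uv);M=np.eye(3)-np.outer(w[0],w[0]);A+=M;b+=M@o
    return np.linalg.solve(A,b)
def crop(d,name,x,y,w,h,s):
    c=d["img"][y:y+h,x:x+w,::-1];cv2.imwrite(f"pics/{name}.png",cv2.resize(c,None,fx=s,fy=s,interpolation=cv2.INTER_CUBIC))
E
python3 - <<'E'
from h import *
t=load("top");s=load("side")
crop(t,"t_jig",255,190,100,90,8)
crop(t,"t_mod",400,275,50,50,10)
crop(t,"t_sink",150,235,60,50,10)
crop(s,"s_jig",265,190,100,85,8)
crop(s,"s_mod",225,320,60,45,10)
crop(s,"s_sink",260,150,60,45,10)
E
```

```text
(no output)
```

View pics/t_jig.png

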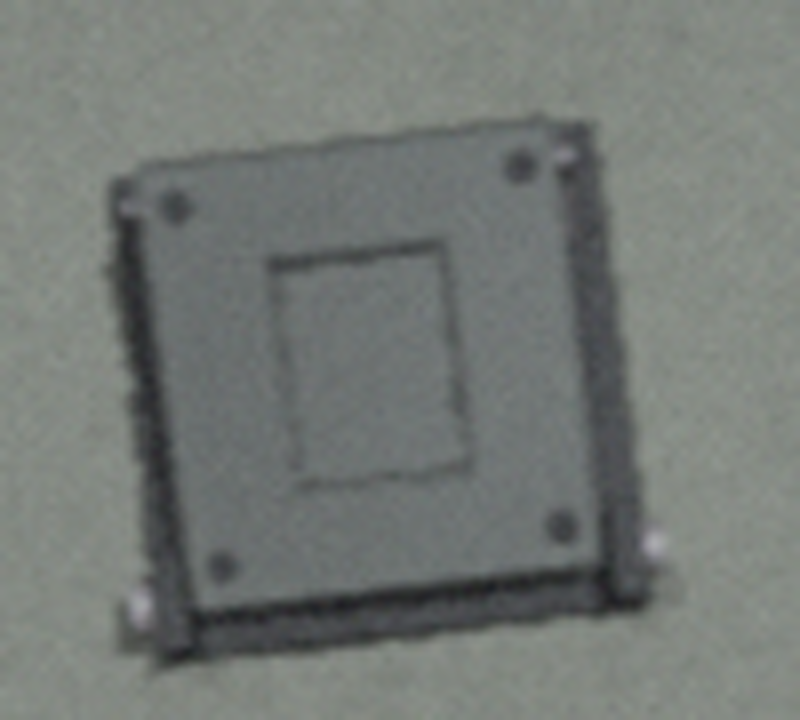

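View pics/s_jig.png

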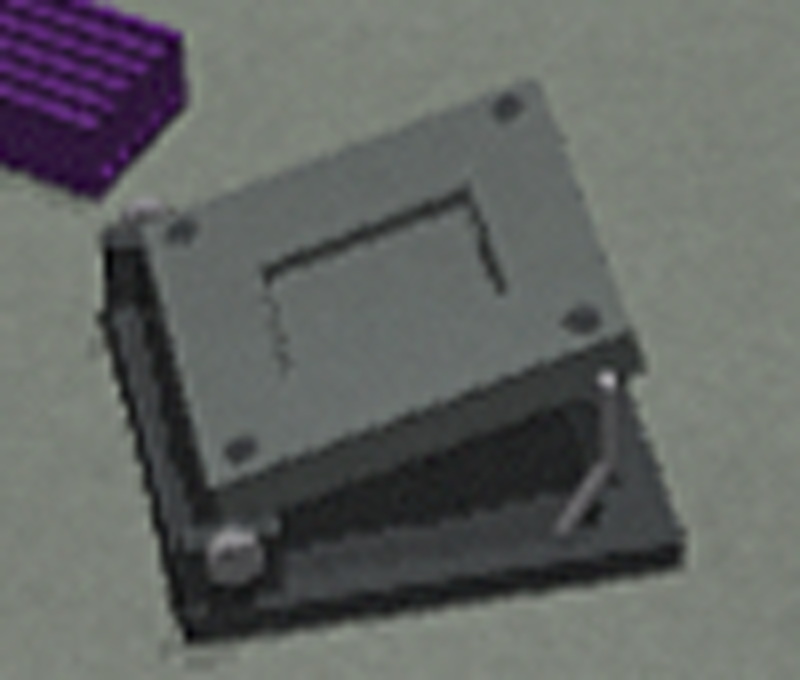

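View pics/t_mod.png

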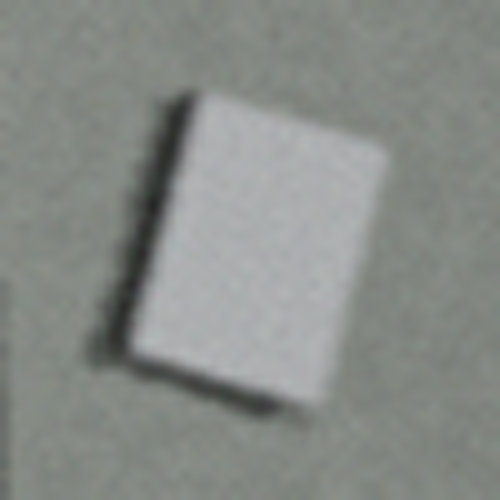

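View pics/s_mod.png

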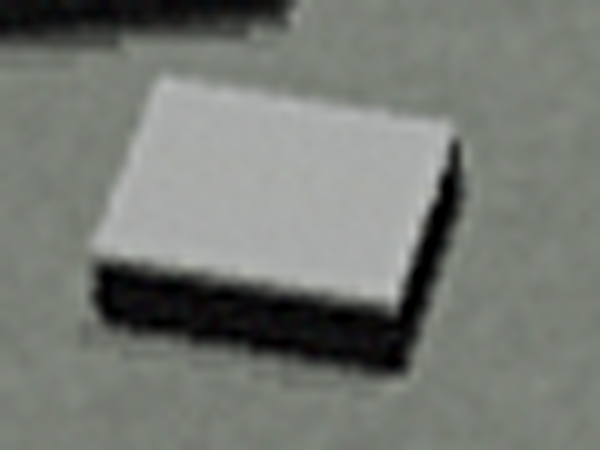

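View pics/t_sink.png

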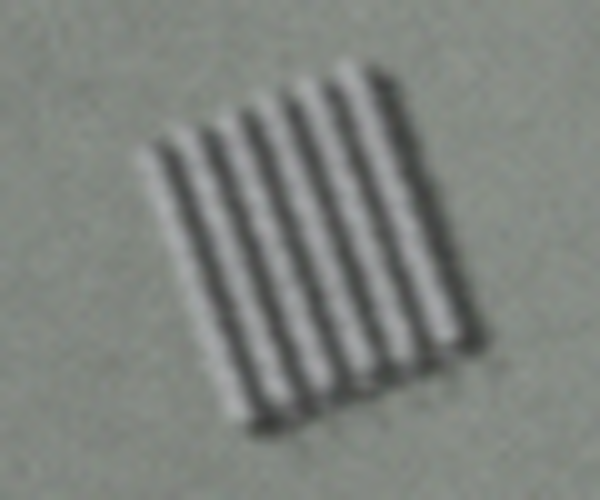

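View pics/s_sink.png

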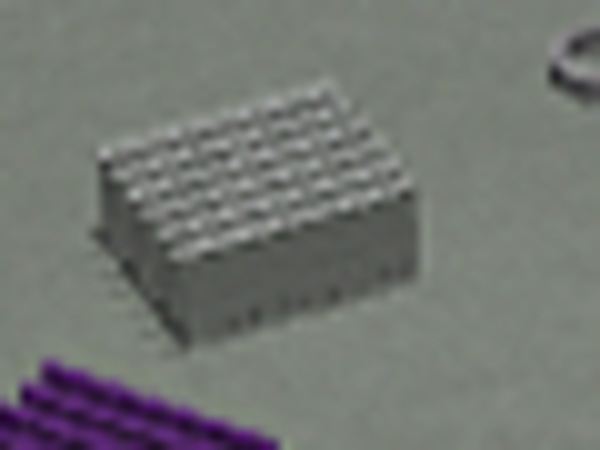

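The crops confirm that the silver six-fin block at top (181,260), side (285,170) is the wanted sink. The jig's low edge faces the robot and its four plate holes are clear in both views. Next I'll measure poses.

```bash
cat > meas.py <<'E'
from h import *
def blob(d,c,r=4):
    g=cv2.cvtColor(d["img"],cv2.COLOR_RGB2GRAY).astype(float);x,y=c
    for _ in range(3):
        x0,y0=int(round(x)),int(round(y));w=g[y0-r:y0+r+1,x0-r:x0+r+1]
        m=np.clip(np.median(w)-8-w,0,None);yy,xx=np.mgrid[y0-r:y0+r+1,x0-r:x0+r+1]
        if m.sum()==0: break
        x,y=(m*xx).sum()/m.sum(),(m*yy).sum()/m.sum()
    return np.array([x,y])
def jig(t,s):
    T=[(222,567),(562,526),(521,166),(176,208)];S=[(180,231),(240,448),(583,320),(507,106)]
    P=[]
    for a,b in zip(T,S):
        a=blob(t,(255+a[0]/8-.44,190+a[1]/8-.44),3);b=blob(s,(265+b[0]/8-.44,190+b[1]/8-.44),3);
        p=tri([t,s],[a,b]);P.append(p)
        print("hole",a.round(2),b.round(2),p.round(4),"res",(proj(t,p)[0]-a).round(2),(proj(s,p)[0]-b).round(2))
    return np.array(P)
E
python3 - <<'E'
from meas import *
t=load("top");s=load("side")
P=jig(t,s);c=P.mean(0);_,S,V=np.linalg.svd(P-c);n=V[2]*np.sign(V[2][2]);print("n",n,"sv",S,"tilt",np.arccos(n[2]))
x=(P[2]+P[3]-P[0]-P[1])/2;y=(P[0]+P[3]-P[1]-P[2])/2
print("hole spans",np.linalg.norm(x),np.linalg.norm(y)); print("c",c,"yaw from y",np.arctan2(-y[0],y[1]),"yaw from x",np.arctan2(x[1],x[0]),"tilt x",np.arctan2(x[2],np.hypot(x[0],x[1])))
# pocket centre at mouth from top image
q=np.array([(268,262),(443,242),(470,468),(297,488)])/8-.44+[255,190]
o,w=ray(t,q);lam=((c-o)@n)/(w@n);Q=o+w*lam[:,None];print("pocket mouth corners",Q,"mean",Q.mean(0))
ff=c-0.008*n;print("pocket floor",ff)
# module
for nme,d,b in(("top",t,(400,275,50,50)),("side",s,(225,320,60,45))):
    x0,y0,w_,h_=b;im=d["img"][y0:y0+h_,x0:x0+w_].astype(int);g=im.mean(2)
    g4=cv2.resize(g.astype(np.float32),None,fx=8,fy=8,interpolation=cv2.INTER_CUBIC)
    m=(g4>(150 if nme=="top" else 140)).astype(np.uint8)
    cs=max(cv2.findContours(m,0,cv2.CHAIN_APPROX_NONE)[0],key=cv2.contourArea)[:,0]
    uv=(cs+.5)/8-.5+[x0,y0];W=plane(d,uv,0.026);r=cv2.minAreaRect((W[:,:2]*1000).astype(np.float32));print("module",nme,r, cv2.moments(m,True)['m10']/m.sum()/8+x0)
# sink
for nme,q,b in(("top",[(140,150),(350,58),(465,345),(232,422)],(150,235)),("side",[(100,152),(328,82),(415,188),(175,258)],(260,150))):
    d=t if nme=="top" else s
    uv=(np.array(q)+.5)/10-.5+b;W=plane(d,uv,0.032);print("sink",nme,W.round(4)[:,:2].tolist(),W.mean(0),cv2.minAreaRect((W[:,:2]*1000).astype(np.float32)))
E
```

```text
hole [282.37 260.41] [287.16 218.39] [0.5053 0.0705 0.0534] res [-0.01 -0.09] [-0.08  0.01]
hole [324.85 255.54] [295.26 249.27] [ 0.5199 -0.0285  0.0417] res [-0.01 -0.23] [-0.23  0.04]
hole [319.65 210.42] [338.46 233.55] [ 0.6221 -0.0147  0.071 ] res [-0.01 -0.16] [-0.16  0.04]
hole [276.49 215.49] [327.87 202.99] [0.606  0.084  0.0839] res [-0.01 -0.13] [-0.12  0.03]
n [-0.25935636 -0.15830361  0.9527194 ] sv [0.10673758 0.10068737 0.00075902] tilt 0.3087327307110871
hole spans 0.10663373723591134 0.10079572924688436
c [0.56331753 0.02782023 0.0625159 ] yaw from y 0.15367332142577697 yaw from x 0.133924625650007 tilt x 0.2841171195567007
pocket mouth corners [[ 0.59174704  0.05772752  0.07522458]
 [ 0.5995177   0.00748179  0.06899115]
 [ 0.53568249 -0.00115354  0.05017861]
 [ 0.5282578   0.04905115  0.05649941]] mean [0.56380126 0.02827673 0.06272344]
pocket floor [0.56539238 0.02908666 0.05489415]
module top ((420.9792175292969, -268.8048095703125), (46.546043395996094, 63.794586181640625), 74.2339859008789) 426.2792167769092
module side ((420.92138671875, -267.1542663574219), (47.326744079589844, 65.07794189453125), 73.77290344238281) 252.3842640316849
sink top [[0.5284, 0.3579], [0.5514, 0.3087], [0.483, 0.2774], [0.4638, 0.332]] [0.50663632 0.31900909 0.032     ] ((505.22369384765625, 319.264404296875), (75.23046875, 57.5789909362793), 24.571569442749023)
sink side [[0.4645, 0.3313], [0.5294, 0.3602], [0.5512, 0.3067], [0.4843, 0.2795]] [0.50733626 0.31942301 0.032     ] ((506.85595703125, 319.7460021972656), (72.27849578857422, 57.808475494384766), 22.24744987487793)
```

```bash
cat > meas2.py <<'E'
from h import *
def blob(d,c):
    g=cv2.cvtColor(d["img"],cv2.COLOR_RGB2GRAY).astype(np.float32)
    p=cv2.resize(cv2.getRectSubPix(g,(9,9),tuple(map(float,c))),None,fx=8,fy=8,interpolation=cv2.INTER_CUBIC)
    m=(p<np.percentile(p,70)-14).astype(np.uint8);n,l,st,ce=cv2.connectedComponentsWithStats(m)
    k=min(range(1,n),key=lambda i:np.hypot(*(ce[i]-35.5)) if st[i,4]>60 else 99)
    return np.array(c)+(ce[k]-35.5)/8
T=[(222,567),(562,526),(521,166),(176,208)];S=[(180,231),(240,448),(583,320),(507,106)]
def go(t,s):
    P=[]
    for a0,b0 in zip(T,S):
        a0=np.array((255+a0[0]/8-.44,190+a0[1]/8-.44));b0=np.array((265+b0[0]/8-.44,190+b0[1]/8-.44))
        a=blob(t,a0);b=blob(s,b0);p=tri([t,s],[a,b]);P.append(p)
        print("hole",(a-a0).round(2),(b-b0).round(2),p.round(4),"res",(proj(t,p)[0]-a).round(2),(proj(s,p)[0]-b).round(2))
    return np.array(P)
E
python3 - <<'E'
from meas2 import *
t=load("top");s=load("side")
P=go(t,s);c=P.mean(0);_,S_,V=np.linalg.svd(P-c);n=V[2]*np.sign(V[2][2]);print("n",n,"sv",S_,"tilt",np.arccos(n[2]))
x=(P[2]+P[3]-P[0]-P[1])/2;y=(P[0]+P[3]-P[1]-P[2])/2
print("hole spans",np.linalg.norm(x),np.linalg.norm(y)); print("c",c,"yaw from y",np.arctan2(-y[0],y[1]),"yaw from x",np.arctan2(x[1],x[0]),"tilt x",np.arctan2(x[2],np.hypot(x[0],x[1])),"dz y",y[2])
q=np.array([(268,262),(443,242),(470,468),(297,488)])/8-.44+[255,190]
o,w=ray(t,q);lam=((c-o)@n)/(w@n);Q=o+w*lam[:,None];print("pocket mouth mean",Q.mean(0), np.linalg.norm(np.roll(Q,1,0)-Q,axis=1))
E
```

```text
hole [ 0.1  -0.02] [ 0.14 -0.01] [0.5054 0.0704 0.0534] res [-0.01 -0.11] [-0.1   0.02]
hole [0.02 0.13] [0.04 0.18] [ 0.5188 -0.0284  0.0531] res [-0.01 -0.18] [-0.18  0.03]
hole [-0.04  0.08] [-0.09 -0.03] [ 0.6194 -0.0149  0.0839] res [-0.  -0.1] [-0.09  0.02]
hole [-0.07 -0.05] [-0.05  0.18] [0.606  0.0841 0.0839] res [-0.01 -0.14] [-0.13  0.03]
n [-0.28627427 -0.04023682  0.95730248] sv [0.10605201 0.09980126 0.00016776] tilt 0.29327418408858386
hole spans 0.10605196885618055 0.09980128642974792
c [0.56240824 0.02777322 0.0685351 ] yaw from y 0.13514501641174398 yaw from x 0.1344002781296223 tilt x 0.29327047188932287 dz y 0.0001355413078230963
pocket mouth mean [0.56292175 0.02802665 0.06869931] [0.06665951 0.05074144 0.06661904 0.05068323]
```

```bash
cat > goal.py <<'E'
from h import *
from bench import monitor
JYAW,JT=0.1347,0.2933
JR=(R.from_euler('z',JYAW)*R.from_euler('y',-JT)).as_matrix()
def toolR(yaw=None,jig=False,flip=False):
    B=JR if jig else R.from_euler('z',yaw).as_matrix()
    y=B[:,1]*(-1 if flip else 1);x=-B[:,2];return np.c_[x,y,np.cross(x,y)]
def rows(p,Rt,vmax=45,wmax=.14,show=True,maxrows=25):
    """rows from measured pose to goal TCP p, orientation matrix Rt (auto flip)"""
    st=monitor.get_state();P=np.array(st["position"]);R0=R.from_rotvec(st["tool_rot"]);
    c=[(R0.inv()*R.from_matrix(Rt@F)).as_rotvec() for F in(np.eye(3),np.diag([1.,-1,-1]))]
    w=min(c,key=np.linalg.norm);d=np.array(p)-P
    n=max(1,int(np.ceil(max(np.linalg.norm(d)*1000/vmax,np.linalg.norm(w)/wmax))))
    print("t",round(float(st["time"]),2),"pos",P.round(4),"F",np.round(st["ft_force"],1),"grip mm",round(float(st["grip_width"])*87,1),"q",np.round(st["joint_positions"],2))
    print("d world mm",(d*1000).round(1),"w",w.round(3),"rows",n)
    for i in range(min(n,maxrows)):
        Ri=R0*R.from_rotvec(w*i/n);s=Ri.inv().apply(d/n)*1000
        print(np.r_[s.round(1),(w/n).round(4)].tolist())
E
python3 - <<'E'
from goal import *
print(R.from_rotvec(monitor.get_state()["tool_rot"]).as_matrix().round(3))
rows([.421,-.268,.30],toolR(-.279))
E
```

```text
[[-0.001  0.309 -0.951]
 [ 0.002 -0.951 -0.309]
 [-1.    -0.002  0.   ]]
t 0.1 pos [ 0.2006 -0.6181  0.4038] F [ 0.4 -0.  -0.1] grip mm 87.2 q [ 1.27  0.32 -0.07  1.45  0.02  1.37 -0.06]
d world mm [ 220.4  350.1 -103.8] w [0.593 0.001 0.002] rows 10
[10.4, -26.5, -31.8, 0.0593, 0.0001, 0.0002]
[10.4, -28.3, -30.2, 0.0593, 0.0001, 0.0002]
[10.4, -30.1, -28.4, 0.0593, 0.0001, 0.0002]
[10.4, -31.7, -26.6, 0.0593, 0.0001, 0.0002]
[10.4, -33.2, -24.7, 0.0593, 0.0001, 0.0002]
[10.4, -34.6, -22.7, 0.0593, 0.0001, 0.0002]
[10.4, -35.9, -20.6, 0.0593, 0.0001, 0.0002]
[10.4, -37.0, -18.4, 0.0593, 0.0001, 0.0002]
[10.4, -38.1, -16.2, 0.0593, 0.0001, 0.0002]
[10.4, -39.0, -13.9, 0.0593, 0.0001, 0.0002]
```

```bash
python3 -m creep '[[10,-26.5,-32,0.06,0,0,60],[10,-28,-30,0.06,0,0,60],[10,-30,-28.5,0.06,0,0,60],[10,-31.5,-26.5,0.06,0,0,60],[10,-33,-24.5,0.06,0,0,60]]' 25
python3 -m creep '[[10,-34.5,-22.5,0.06,0,0,60],[10,-36,-20.5,0.06,0,0,60],[10,-37,-18.5,0.06,0,0,60],[10,-38,-16,0.06,0,0,60],[10,-39,-14,0.06,0,0,60]]' 25
python3 -m creep '[[0,0,0,0,0,0,60],[0,0,0,0,0,0,60]]'
python3 - <<'E'
from goal import *
from bench import get_image
rows([.421,-.268,.30],toolR(-.279))
for n in("side","top"):
    d=get_image(n);np.savez(f"{n}1.npz",**d);cv2.imwrite(f"pics/{n}1.png",d["img"][:,:,::-1])
E
```

```text
time: 0.6
position: [0.3117, -0.4424, 0.354]
tool_rot: [2.216, 0.013, -2.216]
ft_force: [0.9, -0.5, 0.9]
grip_width: 0.709
time: 1.1
position: [0.4225, -0.2682, 0.3042]
tool_rot: [-2.066, 0.301, 2.067]
ft_force: [-0.1, -0.4, 0.2]
grip_width: 0.691
time: 1.3
position: [0.4223, -0.2689, 0.3043]
tool_rot: [-2.068, 0.295, 2.071]
ft_force: [-0.1, -1.2, -1.0]
grip_width: 0.691
t 1.3 pos [ 0.4223 -0.2689  0.3043] F [-0.1 -1.2 -1. ] grip mm 60.1 q [ 0.82  0.1  -0.32  1.93  0.03  1.12 -1.37]
d world mm [-1.3  0.9 -4.3] w [-0.004  0.001 -0.   ] rows 1
[4.3, -0.5, 1.5, -0.004, 0.0012, -0.0001]
```

View pics/side1.png

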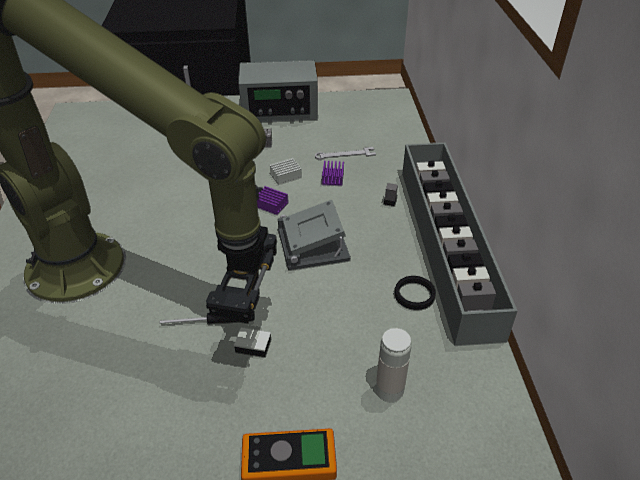

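The side view shows the arm above the module (253,342), jaws straddling it, with the screwdriver handle left clear. Descending.

```bash
python3 -m creep '[[25,-0.5,1.5,-0.004,0,0,60],[25,0,0,0,0,0,60],[25,0,0,0,0,0,60],[20,0,0,0,0,0,60],[0,0,0,0,0,0,60]]'
python3 - <<'E'
from goal import *
from bench import get_image
rows([.421,-.268,.194],toolR(-.279))
for n in("side","top"):
    d=get_image(n);np.savez(f"{n}2.npz",**d)
    if n=="side": crop(d,"side2",200,280,110,90,7)
    else: crop(d,"top2",370,250,110,90,7)
E
```

```text
time: 1.9
position: [0.4186, -0.2698, 0.2073]
tool_rot: [-2.062, 0.295, 2.073]
ft_force: [-0.3, -0.0, 0.3]
grip_width: 0.691
t 1.9 pos [ 0.4186 -0.2698  0.2073] F [-0.3 -0.   0.3] grip mm 60.1 q [ 0.81  0.22 -0.32  2.02  0.08  0.92 -1.41]
d world mm [  2.4   1.8 -13.3] w [-0.006  0.005  0.001] rows 1
[13.3, -2.4, -1.9, -0.0059, 0.0053, 0.0013]
```

View pics/side2.png

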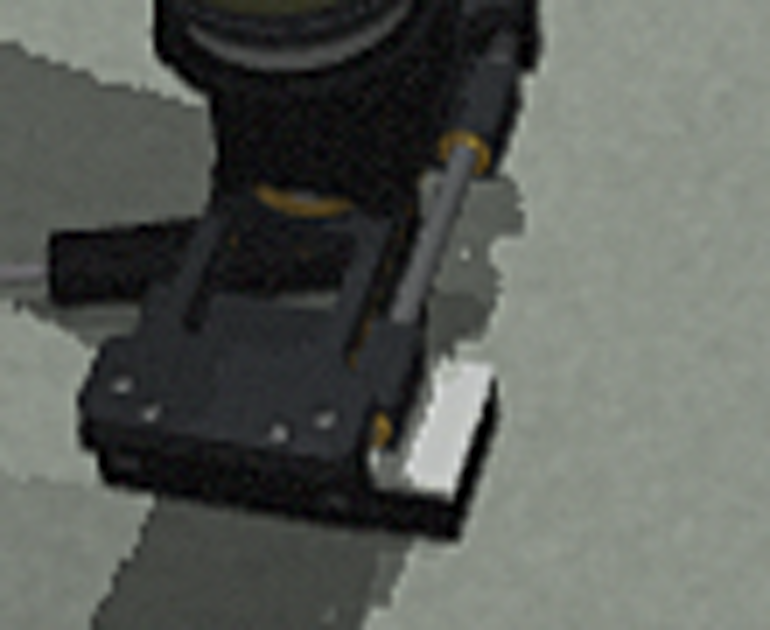

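View pics/top2.png

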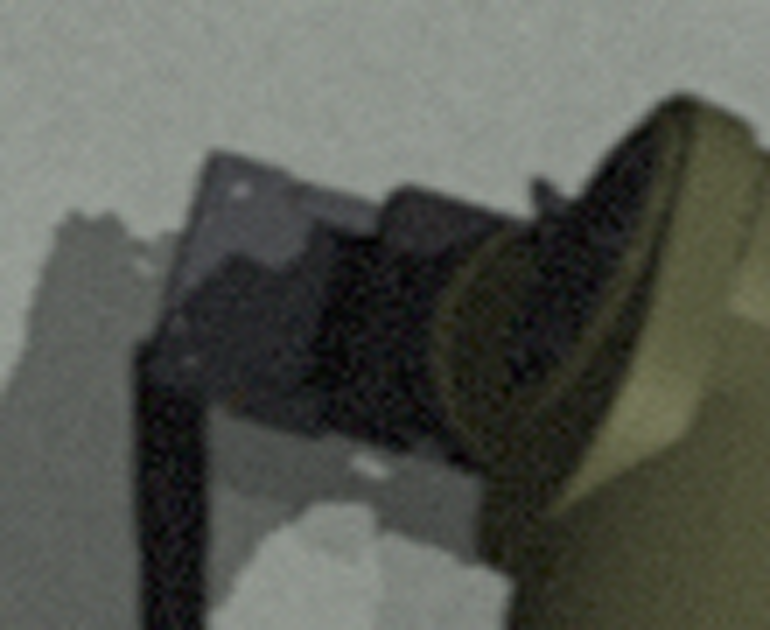

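The jaws straddle the module, with its right end visible in the side crop at about (450,440). The fingers are clear of the screwdriver. Finishing the descent and closing.

```bash
python3 -m creep '[[7,-1.5,-1,-0.006,0.005,0,60],[6.5,-1,-1,0,0,0,60],[0,0,0,0,0,0,60]]'
python3 -m creep '[[0,0,0,0,0,0,40],[0,0,0,0,0,0,40],[0,0,0,0,0,0,40],[0,0,0,0,0,0,40],[0,0,0,0,0,0,40]]' 30
python3 - <<'E'
from goal import *
rows([.421,-.268,.194],toolR(-.279))
E
```

```text
time: 2.3
position: [0.4234, -0.2668, 0.1959]
tool_rot: [-2.079, 0.288, 2.069]
ft_force: [0.2, -0.2, -0.7]
grip_width: 0.69
time: 2.8
position: [0.4235, -0.2672, 0.1965]
tool_rot: [-2.08, 0.29, 2.068]
ft_force: [-0.8, -0.3, 1.4]
grip_width: 0.527
t 2.8 pos [ 0.4235 -0.2672  0.1965] F [-0.8 -0.3  1.4] grip mm 45.8 q [ 0.8   0.23 -0.32  2.03  0.09  0.89 -1.41]
d world mm [-2.5 -0.8 -2.5] w [ 0.003 -0.006 -0.   ] rows 1
[2.5, 1.4, 2.2, 0.0028, -0.0056, -0.0004]
```

```bash
cat >> goal.py <<'E'
C=np.array([.5624,.0278,.0685])
JX,JY,JN=JR[:,0],JR[:,1],JR[:,2]
def jigtcp(h,ax=0,ay=0,base=.1885): return C+(base+h)*JN+ax*JX+ay*JY
E
python3 -m creep '[[-20,0,0,0,0,0,40],[-30,0,0,0,0,0,40],[-30,0,0,0,0,0,40],[-20,0,0,0,0,0,40],[0,0,0,0,0,0,40]]'
python3 - <<'E'
from goal import *
rows(jigtcp(.06,.0026),toolR(jig=True),vmax=35,wmax=.07)
E
```

```text
time: 3.3
position: [0.4239, -0.2673, 0.2989]
tool_rot: [-2.085, 0.292, 2.065]
ft_force: [0.6, -0.1, -2.1]
grip_width: 0.528
t 3.3 pos [ 0.4239 -0.2673  0.2989] F [ 0.6 -0.1 -2.1] grip mm 46.0 q [ 0.82  0.1  -0.33  1.94  0.04  1.1  -1.37]
d world mm [ 69.8 285.8   8.2] w [-0.407  0.279 -0.064] rows 9
[-1.0, -32.7, 1.2, -0.0453, 0.031, -0.0071]
[-0.8, -32.7, -0.3, -0.0453, 0.031, -0.0071]
[-0.5, -32.6, -1.8, -0.0453, 0.031, -0.0071]
[-0.2, -32.5, -3.3, -0.0453, 0.031, -0.0071]
[0.2, -32.4, -4.8, -0.0453, 0.031, -0.0071]
[0.6, -32.1, -6.2, -0.0453, 0.031, -0.0071]
[1.0, -31.8, -7.6, -0.0453, 0.031, -0.0071]
[1.5, -31.4, -9.0, -0.0453, 0.031, -0.0071]
[2.0, -30.9, -10.4, -0.0453, 0.031, -0.0071]
```

```bash
python3 -m creep '[[-1,-32.5,1,-0.045,0.031,-0.007,40],[-1,-32.5,0,-0.045,0.031,-0.007,40],[-0.5,-32.5,-2,-0.045,0.031,-0.007,40],[0,-32.5,-3.5,-0.045,0.031,-0.007,40],[0,-32.5,-5,-0.045,0.031,-0.007,40]]'
python3 -m creep '[[0.5,-32,-6,-0.045,0.031,-0.007,40],[1,-32,-7.5,-0.045,0.031,-0.007,40],[1.5,-31.5,-9,-0.045,0.031,-0.007,40],[2,-31,-10.5,-0.045,0.031,-0.007,40],[0,0,0,0,0,0,40]]'
python3 - <<'E'
from goal import *
from bench import get_image
rows(jigtcp(.06,.0026),toolR(jig=True),vmax=35,wmax=.07)
for n in("side","top"):
    d=get_image(n);np.savez(f"{n}3.npz",**d)
    if n=="side": crop(d,"side3",240,130,140,120,5)
    else: crop(d,"top3",230,150,140,120,5)
E
```

```text
time: 3.8
position: [0.4615, -0.1072, 0.2995]
tool_rot: [-2.36, 0.039, 2.007]
ft_force: [0.3, -0.5, -2.3]
grip_width: 0.526
time: 4.3
position: [0.4927, 0.0235, 0.304]
tool_rot: [2.449, 0.177, -1.829]
ft_force: [-0.2, -0.2, -1.6]
grip_width: 0.528
t 4.3 pos [0.4927 0.0235 0.304 ] F [-0.2 -0.2 -1.6] grip mm 46.0 q [ 0.55 -0.02 -0.63  2.06 -0.04  0.81 -1.49]
d world mm [ 1.  -5.   3.1] w [0.004 0.005 0.007] rows 1
[-2.9, 5.1, -1.1, 0.0042, 0.0053, 0.0066]
```

View pics/side3.png

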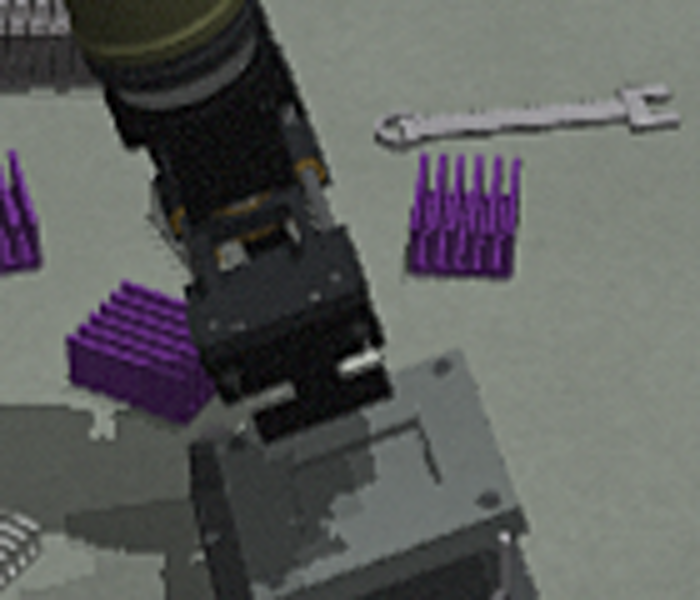

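View pics/top3.png

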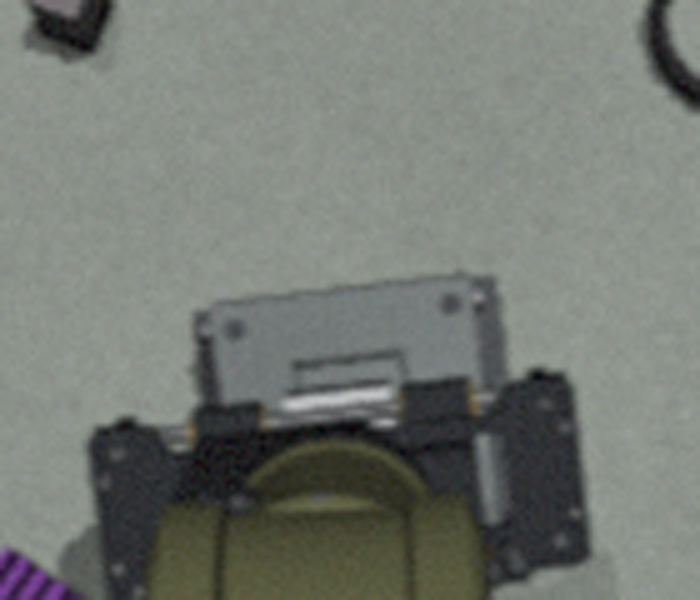

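```bash
cat > chk.py <<'E'
from goal import *
def corners(ax=.0026,ay=0,dz=.1835,i=3,crops=None,st=None):
    st=st or monitor.get_state();Rt=R.from_rotvec(st["tool_rot"]).as_matrix();p=np.array(st["position"])
    x=-Rt[:,2] if Rt[0,2]<0 else Rt[:,2];n=-Rt[:,0];y=np.cross(n,x)
    m=p-dz*n-ax*x+ay*y
    L=np.array([m+sx*.032*x+sy*.023*y+sz*.013*n for sx,sy,sz in[(1,1,1),(1,-1,1),(-1,-1,1),(-1,1,1),(1,1,-1),(1,-1,-1),(-1,-1,-1),(-1,1,-1)]])
    return m,L
def draw(n,i,P,name,x,y,w,h,s):
    d=load(n,i);c=cv2.resize(d["img"][y:y+h,x:x+w,::-1],None,fx=s,fy=s,interpolation=cv2.INTER_CUBIC)
    for k,u in enumerate(proj(d,P)):
        q=((u-[x,y]+.5)*s).round().astype(int);cv2.drawMarker(c,tuple(map(int,q)),(0,0,255) if k<4 else (0,255,0),cv2.MARKER_CROSS,9,1)
    cv2.imwrite(f"pics/{name}.png",c)
E
python3 - <<'E'
from chk import *
m,L=corners();print(((m-C)@JX,(m-C)@JY,(m-C)@JN))
draw("side",3,L,"sidec3",270,180,75,56,10)
draw("top",3,L,"topc3",270,195,75,56,10)
E
```

```text
(np.float64(-0.0035965815894497023), np.float64(0.001531356086122358), np.float64(0.06204367378070795))
```

View pics/sidec3.png

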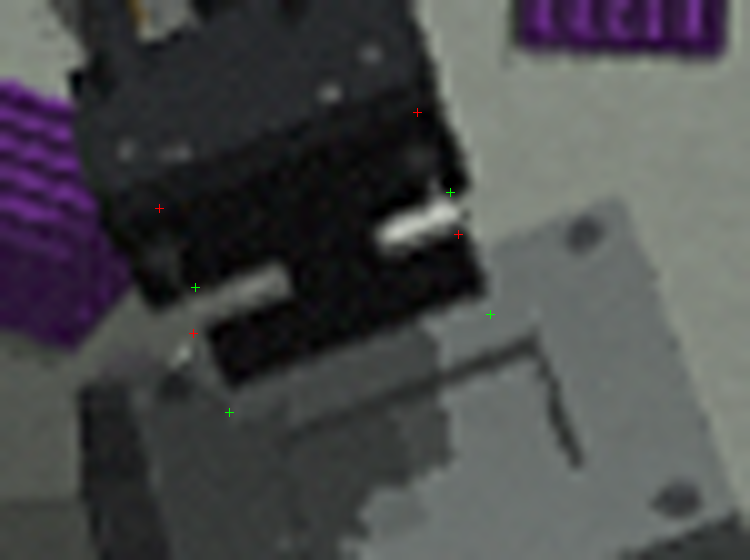

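View pics/topc3.png

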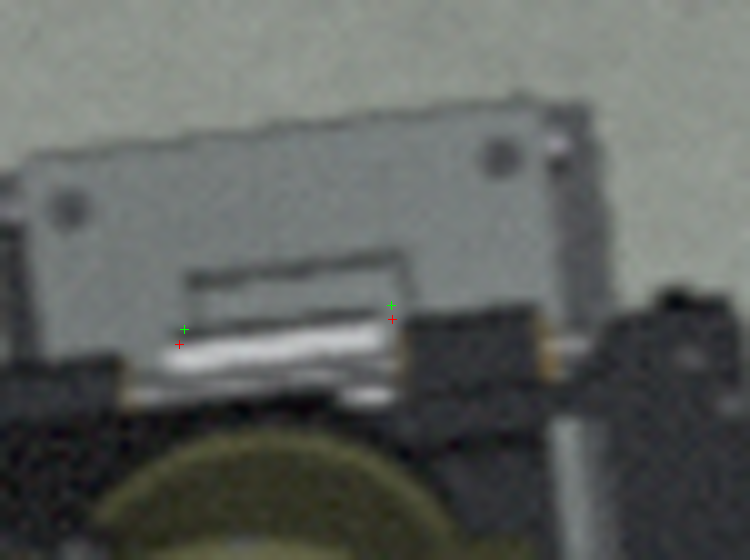

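The projections differ from the pictures because the arm was still settling. I'll wait and repeat.

```bash
python3 -m creep '[[0,0,0,0,0,0,40],[0,0,0,0,0,0,40],[0,0,0,0,0,0,40]]'
python3 - <<'E'
from chk import *
from bench import get_image
for n in("side","top"):
    m,L=corners();print(((m-C)@JX,(m-C)@JY,(m-C)@JN))
    d=get_image(n);np.savez(f"{n}4.npz",**d)
    draw(n,4,L,n+"c4",*((270,180) if n=="side" else (270,195)),75,56,10)
rows(jigtcp(.06,.0026),toolR(jig=True),vmax=35,wmax=.07)
E
```

```text
time: 4.7
position: [0.493, 0.0176, 0.3049]
tool_rot: [2.453, 0.163, -1.832]
ft_force: [0.2, -0.8, -1.0]
grip_width: 0.525
(np.float64(-0.002399278394260972), np.float64(-0.00039926003042872933), np.float64(0.06310851777970167))
(np.float64(-0.002210404126736185), np.float64(-0.0002264113925909172), np.float64(0.06324157100356836))
t 4.8 pos [0.4931 0.018  0.3052] F [ 0.3 -0.2 -2. ] grip mm 45.5 q [ 0.55 -0.02 -0.62  2.06 -0.04  0.81 -1.49]
d world mm [0.6 0.5 2. ] w [-0.004  0.005  0.002] rows 1
[-1.7, -0.4, -1.2, -0.0044, 0.0049, 0.0019]
```

View pics/sidec4.png

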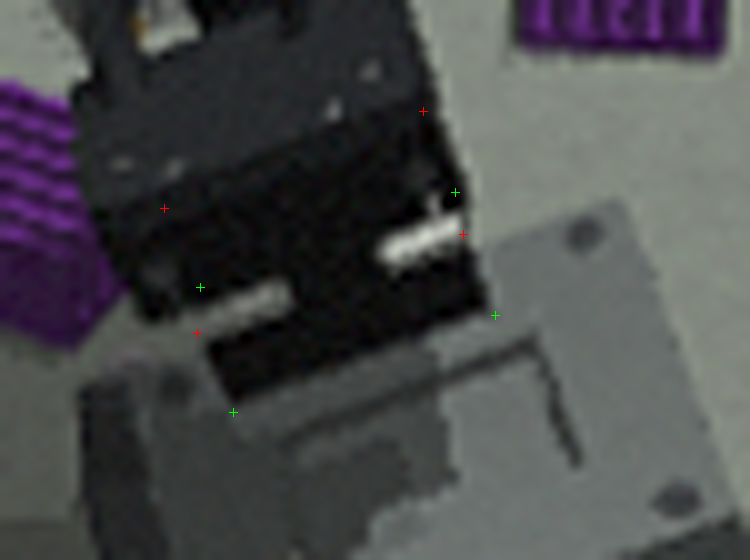

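View pics/topc4.png

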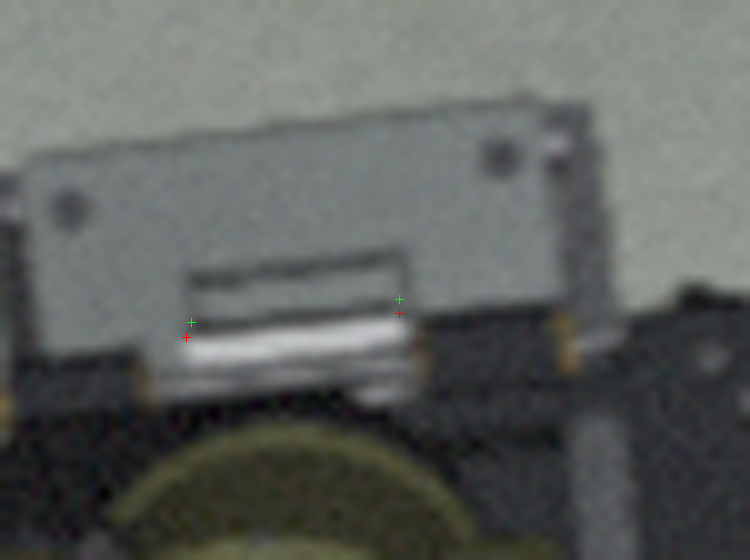

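```bash
python3 -m creep '[[10,-0.5,-1,-0.004,0.005,0.002,40],[12,0,-1,0,0,0,40],[12,0,0,0,0,0,40],[9,0,0,0,0,0,40],[0,0,0,0,0,0,40]]'
python3 -m creep '[[0,0,0,0,0,0,40],[0,0,0,0,0,0,40],[0,0,0,0,0,0,40]]'
python3 - <<'E'
from goal import *
rows(jigtcp(.012,.0036),toolR(jig=True),vmax=35,wmax=.07)
E
```

```text
time: 5.3
position: [0.5067, 0.0211, 0.2625]
tool_rot: [2.451, 0.168, -1.827]
ft_force: [0.3, 0.9, -1.0]
grip_width: 0.523
time: 5.6
position: [0.5074, 0.0211, 0.2652]
tool_rot: [2.455, 0.166, -1.82]
ft_force: [-0.0, 0.4, -1.4]
grip_width: 0.53
t 5.6 pos [0.5074 0.0211 0.2652] F [-0.   0.4 -1.4] grip mm 46.1 q [ 0.53  0.07 -0.63  2.07  0.05  0.72 -1.56]
d world mm [ 1.  -0.6 -3.7] w [ 0.001 -0.001 -0.   ] rows 1
[3.8, 0.7, 0.2, 0.0008, -0.0012, -0.0002]
```

```bash
python3 -m creep '[[2,0.7,0,0,0,0,40],[2,0,0,0,0,0,40],[0,0,0,0,0,0,40],[0,0,0,0,0,0,40],[0,0,0,0,0,0,40]]'
python3 - <<'E'
from chk import *
from bench import get_image
for n in("side","top"):
    m,L=corners(ax=.0036);print(np.round([(m-C)@JX,(m-C)@JY,(m-C)@JN],4))
    d=get_image(n);np.savez(f"{n}5.npz",**d)
    draw(n,5,L,n+"c5",*((270,180) if n=="side" else (265,195)),75,56,10)
rows(jigtcp(.012,.0036),toolR(jig=True),vmax=35,wmax=.07)
E
```

```text
time: 6.1
position: [0.5085, 0.0206, 0.2608]
tool_rot: [2.454, 0.167, -1.822]
ft_force: [-0.2, 0.6, -2.4]
grip_width: 0.521
[-0.      0.0001  0.0164]
[0.     0.0001 0.0164]
t 6.2 pos [0.5085 0.0205 0.2609] F [-0.3  0.6 -1.8] grip mm 45.6 q [ 0.53  0.08 -0.63  2.07  0.06  0.71 -1.57]
d world mm [-0.1 -0.1  0.6] w [ 0.001 -0.     0.   ] rows 1
[-0.6, 0.0, -0.1, 0.0009, -0.0004, 0.0002]
```

View pics/sidec5.png

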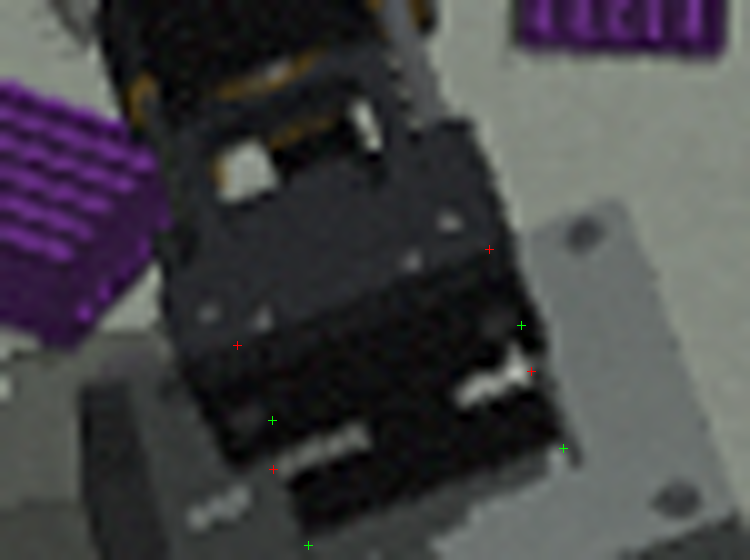

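View pics/topc5.png

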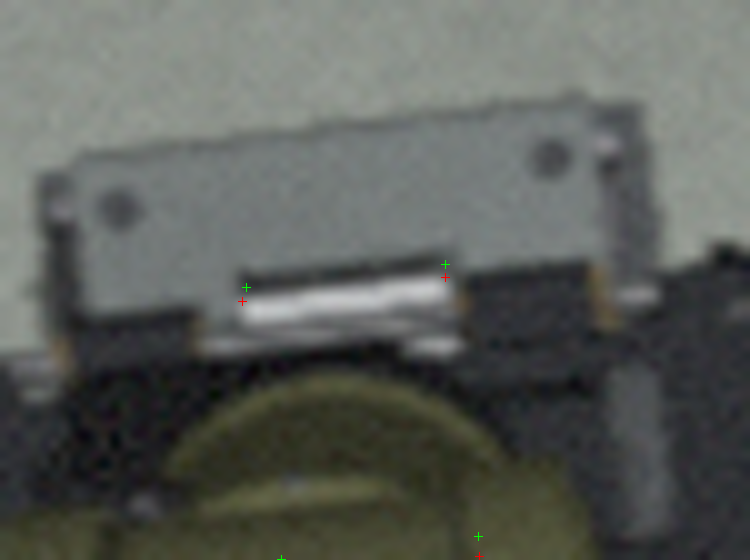

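```bash
python3 -m creep '[[2,0,0,0,0,0,40],[2,0,0,0,0,0,40],[0,0,0,0,0,0,40],[0,0,0,0,0,0,40]]'
python3 -m creep '[[1,0,0,0,0,0,40],[1,0,0,0,0,0,40],[0,0,0,0,0,0,40],[0,0,0,0,0,0,40]]'
python3 - <<'E'
from goal import *
rows(jigtcp(.0,.0036),toolR(jig=True))
E
```

```text
time: 6.6
position: [0.5096, 0.0207, 0.2568]
tool_rot: [2.454, 0.167, -1.822]
ft_force: [0.3, -0.1, -1.4]
grip_width: 0.524
time: 7.0
position: [0.5102, 0.0208, 0.255]
tool_rot: [2.454, 0.167, -1.822]
ft_force: [0.7, 0.5, -2.6]
grip_width: 0.527
t 7.0 pos [0.5102 0.0208 0.255 ] F [ 0.7  0.5 -2.6] grip mm 45.8 q [ 0.52  0.09 -0.63  2.07  0.07  0.7  -1.58]
d world mm [ 1.6  0.1 -5. ] w [ 0.001 -0.     0.   ] rows 1
[5.3, 0.1, -0.1, 0.0009, -0.0002, 0.0003]
```

```bash
python3 -m creep '[[1,0,0,0,0,0,40],[1,0,0,0,0,0,40],[0,0,0,0,0,0,40],[0,0,0,0,0,0,40]]'
python3 -m creep '[[1,0,0,0,0,0,40],[1,0,0,0,0,0,40],[0,0,0,0,0,0,40],[0,0,0,0,0,0,40]]'
python3 - <<'E'
from goal import *
rows(jigtcp(.0,.0036),toolR(jig=True))
E
```

```text
time: 7.4
position: [0.5108, 0.0209, 0.2531]
tool_rot: [2.454, 0.167, -1.822]
ft_force: [0.4, 0.7, -1.1]
grip_width: 0.525
time: 7.8
position: [0.5113, 0.021, 0.2512]
tool_rot: [2.454, 0.167, -1.822]
ft_force: [0.5, -0.9, -1.9]
grip_width: 0.522
t 7.8 pos [0.5113 0.021  0.2512] F [ 0.5 -0.9 -1.9] grip mm 45.4 q [ 0.52  0.1  -0.63  2.08  0.08  0.69 -1.58]
d world mm [ 0.5 -0.  -1.2] w [ 0.001 -0.     0.   ] rows 1
[1.3, 0.1, -0.1, 0.0008, -0.0001, 0.0003]
```

Entering the pocket freely with no contact. Continuing in 1 mm steps until I feel the floor.

```bash
python3 -m creep '[[1,0,0,0,0,0,40],[0.5,0,0,0,0,0,40],[0,0,0,0,0,0,40]]'
python3 -m creep '[[1,0,0,0,0,0,40],[0,0,0,0,0,0,40],[0,0,0,0,0,0,40]]'
python3 - <<'E'
from goal import *
rows(jigtcp(.0,.0036),toolR(jig=True));print("along n:",monitor.get_state()["ft_force"]@JN)
E
```

```text
time: 8.1
position: [0.5117, 0.021, 0.2497]
tool_rot: [2.454, 0.167, -1.822]
ft_force: [0.5, -1.1, -1.3]
grip_width: 0.528
time: 8.4
position: [0.512, 0.0211, 0.2492]
tool_rot: [2.454, 0.166, -1.822]
ft_force: [-4.7, -0.3, 4.7]
grip_width: 0.524
t 8.4 pos [0.512  0.0211 0.2492] F [-4.7 -0.3  4.7] grip mm 45.6 q [ 0.52  0.11 -0.63  2.08  0.08  0.69 -1.59]
d world mm [-0.2 -0.1  0.8] w [ 0.001 -0.    -0.   ] rows 1
[-0.8, 0.1, 0.0, 0.0009, -0.0001, -0.0001]
along n: 5.858193302626622
```

```bash
python3 -m creep '[[0.5,0,0,0,0,0,40],[0,0,0,0,0,0,40],[0,0,0,0,0,0,40]]'
python3 -m creep '[[0.5,0,0,0,0,0,40],[0,0,0,0,0,0,40],[0,0,0,0,0,0,40]]'
python3 - <<'E'
from chk import *
from bench import get_image
rows(jigtcp(.0,.0036),toolR(jig=True));print("along n:",monitor.get_state()["ft_force"]@JR, monitor.get_state()["torque"])
for n in("side","top"):
    m,L=corners(ax=.0036);d=get_image(n);np.savez(f"{n}6.npz",**d)
    draw(n,6,L,n+"c6",*((270,180) if n=="side" else (265,195)),75,56,10)
E
```

```text
time: 8.7
position: [0.5121, 0.0212, 0.2492]
tool_rot: [2.453, 0.166, -1.822]
ft_force: [-8.2, -1.4, 9.9]
grip_width: 0.527
time: 9.0
position: [0.5122, 0.0212, 0.2492]
tool_rot: [2.453, 0.165, -1.822]
ft_force: [-12.4, -0.7, 16.0]
grip_width: 0.525
t 9.0 pos [0.5122 0.0212 0.2492] F [-12.4  -0.7  16. ] grip mm 45.7 q [ 0.52  0.11 -0.63  2.08  0.09  0.69 -1.59]
d world mm [-0.4 -0.3  0.8] w [ 0.001  0.001 -0.001] rows 1
[-0.9, 0.2, 0.2, 0.001, 0.0006, -0.0008]
along n: [-7.22254708  0.95062587 18.89154287] [0.06494522 1.84715915 0.06981638]
```

View pics/sidec6.png

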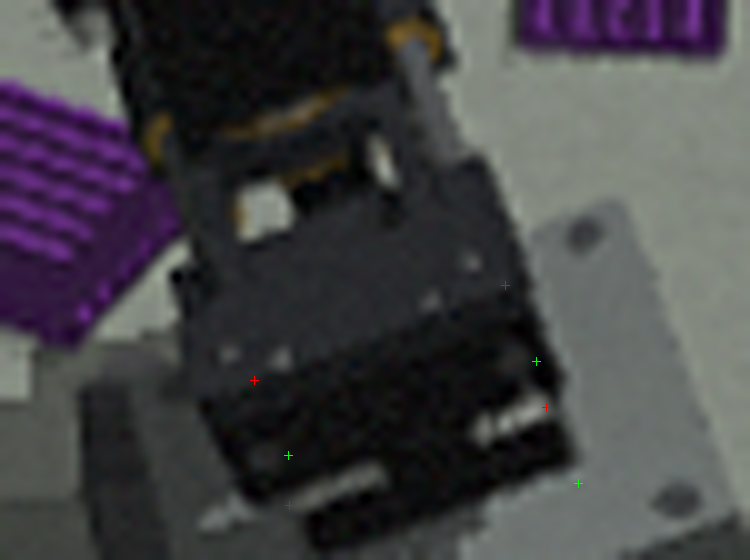

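Floor contact is stiff now, about 19 N along the normal with 7 N sideways against the upper wall. The visible side strip has shrunk to about 18 mm. I'll relieve the side load, ease off and release.

```bash
python3 -m creep '[[-0.5,0,0.5,0,0,0,40],[0,0,0.5,0,0,0,40],[0,0,0,0,0,0,40]]'
python3 - <<'E'
from chk import *
rows(jigtcp(.0,.0036),toolR(jig=True));print("along n:",monitor.get_state()["ft_force"]@JR, monitor.get_state()["torque"])
E
```

```text
time: 9.4
position: [0.5117, 0.0211, 0.2491]
tool_rot: [2.455, 0.166, -1.819]
ft_force: [-4.0, -0.3, 6.7]
grip_width: 0.523
t 9.4 pos [0.5117 0.0211 0.2491] F [-4.  -0.3  6.7] grip mm 45.5 q [ 0.52  0.11 -0.63  2.08  0.08  0.68 -1.59]
d world mm [ 0.1 -0.1  0.9] w [ 0.001 -0.002 -0.   ] rows 1
[-0.8, 0.2, -0.3, 0.001, -0.002, -0.0003]
along n: [-1.92883531  0.25220905  7.62819261] [ 0.06007819  0.76788546 -0.01189636]
```

```bash
python3 -m creep '[[0,0,0,0,0,0,60],[0,0,0,0,0,0,60],[0,0,0,0,0,0,60],[0,0,0,0,0,0,60]]'
python3 -m creep '[[-10,0,0,0,0,0,62],[-20,0,0,0,0,0,62],[-30,0,0,0,0,0,62],[-40,0,0,0,0,0,62],[-40,0,0,0,0,0,62]]'
python3 - <<'E'
from goal import *
# towards hover over sink
rows([.507,.3192,.32],toolR(.40))
E
```

```text
time: 9.8
position: [0.5113, 0.0209, 0.2479]
tool_rot: [2.454, 0.167, -1.822]
ft_force: [0.5, -1.2, -0.0]
grip_width: 0.677
time: 10.3
position: [0.4703, 0.0158, 0.3838]
tool_rot: [2.454, 0.168, -1.821]
ft_force: [0.6, -1.1, 0.3]
grip_width: 0.709
t 10.3 pos [0.4703 0.0158 0.3838] F [ 0.6 -1.1  0.3] grip mm 61.7 q [ 0.58 -0.17 -0.59  2.01 -0.15  0.99 -1.39]
d world mm [ 36.7 303.4 -63.8] w [-0.262 -0.292 -0.038] rows 7
[11.9, -42.2, -8.0, -0.0374, -0.0417, -0.0055]
[11.8, -41.8, -10.0, -0.0374, -0.0417, -0.0055]
[11.6, -41.3, -12.1, -0.0374, -0.0417, -0.0055]
[11.2, -40.8, -14.1, -0.0374, -0.0417, -0.0055]
[10.8, -40.2, -16.1, -0.0374, -0.0417, -0.0055]
[10.3, -39.5, -18.0, -0.0374, -0.0417, -0.0055]
[9.8, -38.7, -19.9, -0.0374, -0.0417, -0.0055]
```

```bash
python3 -m creep '[[12,-42,-8,-0.0374,-0.0417,-0.0055,72],[12,-42,-10,-0.0374,-0.0417,-0.0055,72],[11.5,-41,-12,-0.0374,-0.0417,-0.0055,72],[11,-41,-14,-0.0374,-0.0417,-0.0055,72],[11,-40,-16,-0.0374,-0.0417,-0.0055,72]]'
python3 -m creep '[[10,-39.5,-18,-0.0374,-0.0417,-0.0055,72],[10,-38.5,-20,-0.0374,-0.0417,-0.0055,72],[0,0,0,0,0,0,72],[0,0,0,0,0,0,72],[0,0,0,0,0,0,72]]'
python3 - <<'E'
from goal import *
from bench import get_image
rows([.507,.3192,.32],toolR(.40))
for n in("side","top"):
    d=get_image(n);np.savez(f"{n}7.npz",**d);cv2.imwrite(f"pics/{n}7.png",d["img"][:,:,::-1])
    crop(d,n+"7j",*((265,185,100,75,8) if n=="side" else (255,190,100,75,8)))
E
```

```text
time: 10.8
position: [0.4974, 0.2331, 0.3372]
tool_rot: [2.133, 0.34, -1.958]
ft_force: [1.7, 0.1, 0.2]
grip_width: 0.826
time: 11.3
position: [0.5084, 0.3171, 0.3187]
tool_rot: [2.003, 0.402, -2.002]
ft_force: [0.1, -0.2, -0.3]
grip_width: 0.821
t 11.3 pos [0.5084 0.3171 0.3187] F [ 0.1 -0.2 -0.3] grip mm 71.5 q [ 0.12  0.4  -0.89  1.67  0.33  1.23 -2.02]
d world mm [-1.4  2.1  1.3] w [-0.002 -0.001 -0.002] rows 1
[-1.3, -2.5, 0.5, -0.0023, -0.0005, -0.0015]
```

View pics/side7.png

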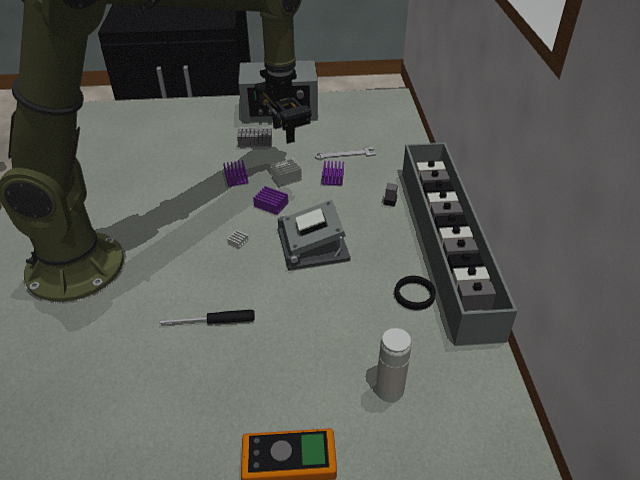

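View pics/side7j.png

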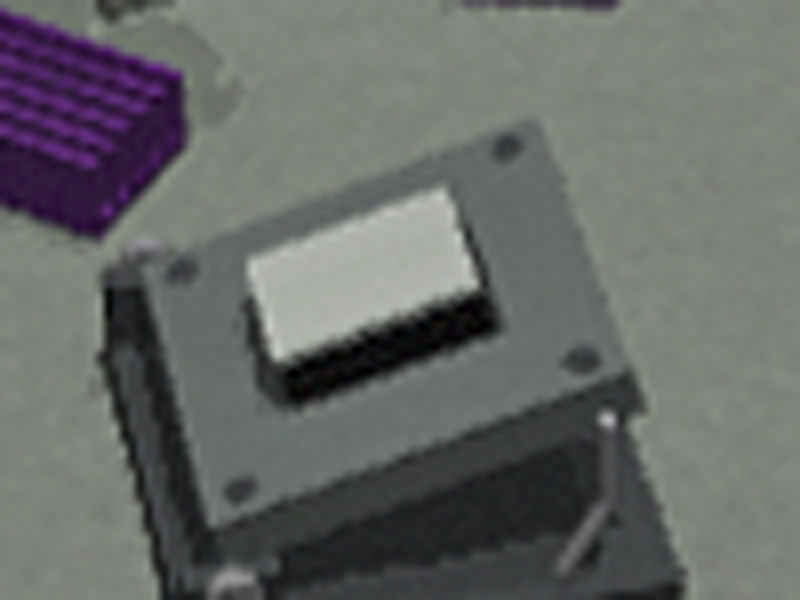

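View pics/top7j.png

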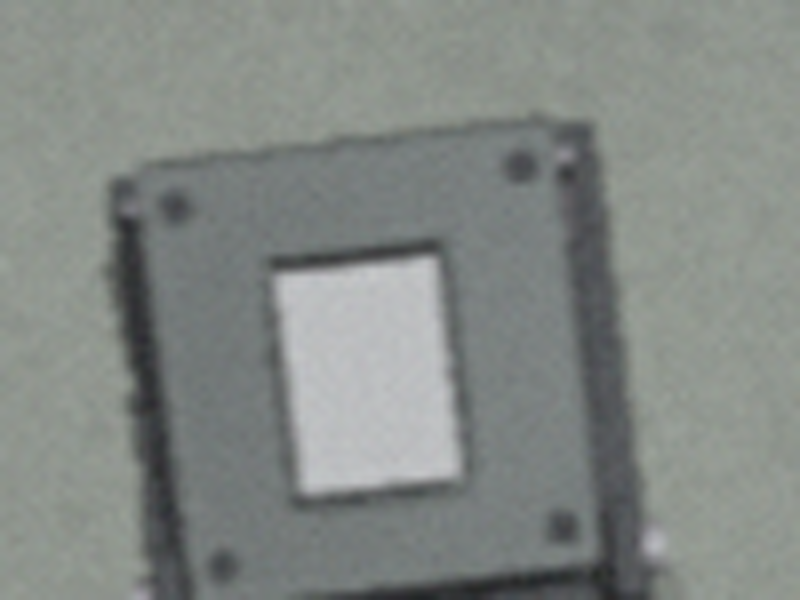

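The module looks seated: its metal top is at side crop (365,275) and top crop (370,375), framed evenly by the pocket. Verifying numerically.

Run:
```python
from goal import *
def quad(d,b,th):
    x0,y0,w,h=b;g=cv2.resize(d["img"][y0:y0+h,x0:x0+w].mean(2).astype(np.float32),None,fx=8,fy=8,interpolation=cv2.INTER_CUBIC)
    cs=max(cv2.findContours((g>th).astype(np.uint8),0,1)[0],key=cv2.contourArea)
    hull=cv2.convexHull(cs)[:,0].astype(np.float32)
    q=cv2.approxPolyN(hull[:,None],4)[0] if hasattr(cv2,"approxPolyN") else cv2.boxPoints(cv2.minAreaRect(hull))
    return (q+.5)/8-.5+[x0,y0]
t=load("top",7);s=load("side",7)
qt=quad(t,(280,210,45,50),150);qs=quad(s,(290,200,40,40),150)
# order by expected projections
E=np.array([C+.018*JN+a*.032*JX+b*.023*JY for a,b in((1,1),(1,-1),(-1,-1),(-1,1))])
P=[]
for e in E:
    a=qt[np.argmin(np.linalg.norm(qt-proj(t,e),axis=1))];b=qs[np.argmin(np.linalg.norm(qs-proj(s,e),axis=1))]
    p=tri([t,s],[a,b]);P.append(p);print(((p-C)@JR).round(4),"res",np.linalg.norm(proj(t,p)-a).round(2),np.linalg.norm(proj(s,p)-b).round(2))
P=np.array(P);print("centre jig frame (rel. face)",((P.mean(0)-C)@JR).round(4),P.mean(0).round(4))
_,_,V=np.linalg.svd(P-P.mean(0));print("tilt vs n",np.arccos(abs(V[2]@JN)))
```

```text
[0.0326 0.0234 0.0177] res 0.23 0.21
[ 0.0321 -0.0229  0.0172] res 0.07 0.07
[-0.0312 -0.0228  0.0178] res 0.16 0.16
[-0.0315  0.0234  0.0177] res 0.1 0.1
centre jig frame (rel. face) [0.0005 0.0003 0.0176] [0.5578 0.0275 0.0855]
tilt vs n 0.005626362230436398
```

Module verified: centre within 0.5 mm, top 17.6 mm above the face (18 expected), tilt 0.006 rad. Now the sink.

```bash
python3 -m creep '[[25,-2.5,0.5,-0.002,0,0,72],[30,0,0,0,0,0,72],[25,0,0,0,0,0,72],[15,0,0,0,0,0,72],[0,0,0,0,0,0,72]]'
python3 -m creep '[[0,0,0,0,0,0,72],[0,0,0,0,0,0,72],[0,0,0,0,0,0,72]]'
python3 - <<'E'
from goal import *
from bench import get_image
rows([.507,.3192,.189],toolR(.40))
for n in("side","top"):
    d=get_image(n);np.savez(f"{n}8.npz",**d)
    crop(d,n+"8",*((240,110,100,75,8) if n=="side" else (130,215,100,75,8)))
E
```

```text
time: 11.9
position: [0.5065, 0.3186, 0.2219]
tool_rot: [1.999, 0.403, -2.004]
ft_force: [-0.4, 0.1, 0.3]
grip_width: 0.828
time: 12.2
position: [0.5071, 0.3207, 0.2246]
tool_rot: [2.003, 0.407, -1.999]
ft_force: [0.4, -0.3, -0.1]
grip_width: 0.831
t 12.2 pos [0.5071 0.3207 0.2246] F [ 0.4 -0.3 -0.1] grip mm 72.3 q [ 0.07  0.51 -0.84  1.75  0.42  1.07 -2.09]
d world mm [ -0.1  -1.5 -35.6] w [ 0.001 -0.002 -0.   ] rows 1
[35.6, 1.4, 0.8, 0.0011, -0.0023, -0.0002]
```

View pics/side8.png

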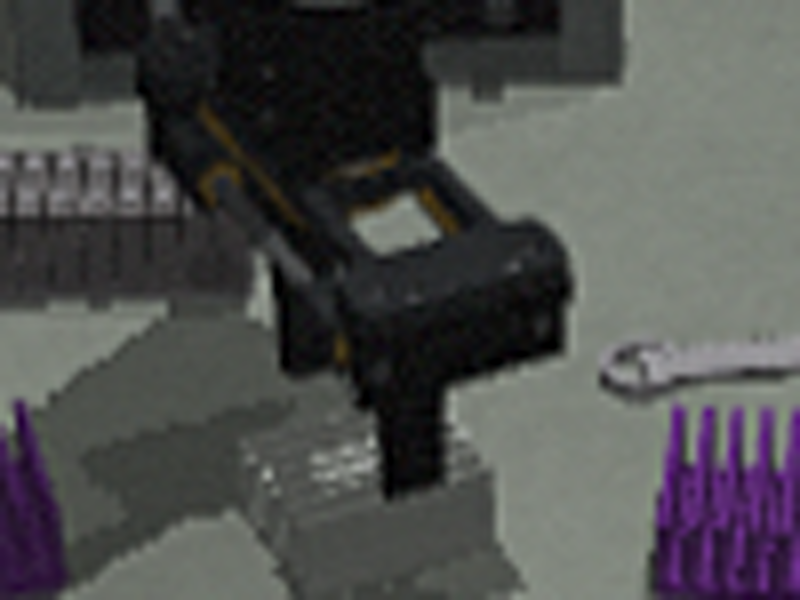

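View pics/top8.png

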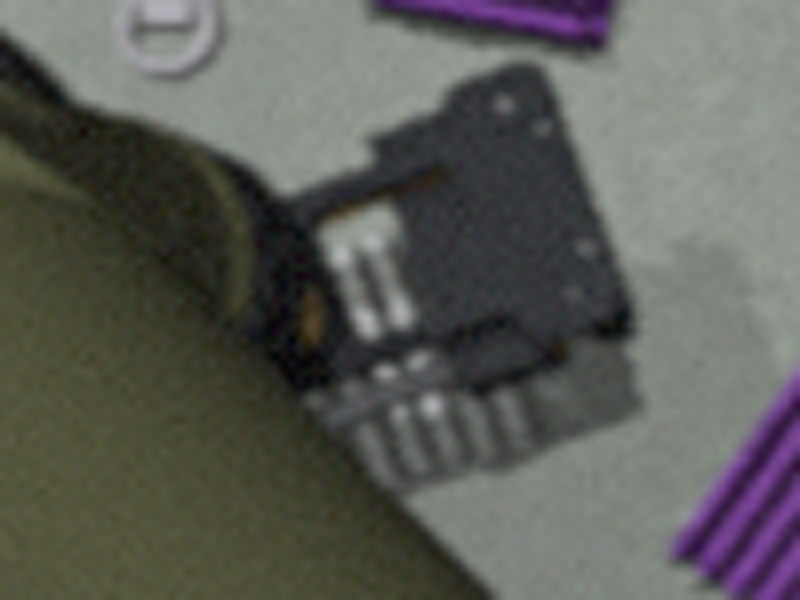

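Run:
```python
from goal import *
st=monitor.get_state();Rt=R.from_rotvec(st["tool_rot"]).as_matrix();p=np.array(st["position"])
for n,o in(("side",(240,110)),("top",(130,215))):
    d=load(n,8)
    for k in(-1,1):
        q=p+.182*Rt[:,0]+k*.036*Rt[:,1];print(n,k,q.round(3),((proj(d,q)[0]-o)*8).round(0))
    B=R.from_euler('z',.40).as_matrix()
    S=np.array([[.507,.3192,.032]+B@[a*.036,b*.028,0] for a,b in((1,1),(1,-1),(-1,-1),(-1,1))]);print(((proj(d,S)-o)*8).round(0).tolist())
```

```text
side -1 [0.493 0.354 0.042] [315. 373.]
side 1 [0.521 0.287 0.042] [403. 480.]
[[419.0, 384.0], [488.0, 466.0], [298.0, 523.0], [232.0, 439.0]]
top -1 [0.493 0.354 0.042] [263. 391.]
top 1 [0.521 0.287 0.042] [492. 300.]
[[265.0, 273.0], [441.0, 204.0], [522.0, 426.0], [345.0, 497.0]]
```

Projected fingertips and sink edges agree with the pictures to about 1 px, and both jaws clear the sink. Going down and gripping.

```bash
python3 -m creep '[[12,1.4,0.8,0,-0.002,0,72],[12,0,0,0,0,0,72],[8,0,0,0,0,0,72],[0,0,0,0,0,0,72],[0,0,0,0,0,0,72]]'
python3 -m creep '[[2,0,0,0,0,0,72],[0,0,0,0,0,0,72]]'
python3 -m creep '[[0,0,0,0,0,0,50],[0,0,0,0,0,0,50],[0,0,0,0,0,0,50],[0,0,0,0,0,0,50],[0,0,0,0,0,0,50]]' 45
python3 - <<'E'
from goal import *
rows([.507,.3192,.189],toolR(.40))
E
```

```text
time: 12.8
position: [0.5062, 0.3188, 0.1907]
tool_rot: [1.998, 0.406, -2.004]
ft_force: [0.1, 0.0, 0.9]
grip_width: 0.827
time: 13.0
position: [0.5065, 0.3189, 0.1894]
tool_rot: [1.999, 0.406, -2.002]
ft_force: [-0.3, 0.0, -0.6]
grip_width: 0.827
time: 13.5
position: [0.5065, 0.3187, 0.1894]
tool_rot: [1.999, 0.406, -2.002]
ft_force: [-0.5, -0.1, 1.2]
grip_width: 0.641
t 13.5 pos [0.5065 0.3187 0.1894] F [-0.5 -0.1  1.2] grip mm 55.8 q [ 0.05  0.55 -0.81  1.77  0.46  1.02 -2.11]
d world mm [ 0.5  0.5 -0.4] w [ 0.001  0.002 -0.   ] rows 1
[0.4, -0.2, -0.7, 0.0012, 0.0018, -0.0004]
```

```bash
python3 -m creep '[[-15,0,0,0,0,0,50],[-30,0,0,0,0,0,50],[-30,0,0,0,0,0,50],[-25,0,0,0,0,0,50],[-20,0,0,0,0,0,50]]'
python3 - <<'E'
from goal import *
rows(jigtcp(.06,.0,0,base=.2074),toolR(jig=True),vmax=33,wmax=.07)
E
```

```text
time: 14.0
position: [0.5064, 0.3192, 0.3116]
tool_rot: [2.0, 0.407, -2.001]
ft_force: [-0.2, -0.0, -3.3]
grip_width: 0.639
t 14.0 pos [0.5064 0.3192 0.3116] F [-0.2 -0.  -3.3] grip mm 55.6 q [ 0.12  0.41 -0.89  1.68  0.34  1.22 -2.03]
d world mm [ -20.6 -301.8   12.9] w [0.265 0.292 0.039] rows 10
[-1.3, 27.0, 13.7, 0.0265, 0.0292, 0.0039]
[-1.6, 27.3, 12.9, 0.0265, 0.0292, 0.0039]
[-1.8, 27.7, 12.2, 0.0265, 0.0292, 0.0039]
[-2.1, 28.0, 11.4, 0.0265, 0.0292, 0.0039]
[-2.3, 28.3, 10.6, 0.0265, 0.0292, 0.0039]
[-2.5, 28.6, 9.7, 0.0265, 0.0292, 0.0039]
[-2.6, 28.8, 8.9, 0.0265, 0.0292, 0.0039]
[-2.7, 29.1, 8.1, 0.0265, 0.0292, 0.0039]
[-2.9, 29.3, 7.2, 0.0265, 0.0292, 0.0039]
[-2.9, 29.5, 6.3, 0.0265, 0.0292, 0.0039]
```

```bash
python3 -m creep '[[-1.3,27,13.7,0.0265,0.0292,0.004,50],[-1.6,27.3,13,0.0265,0.0292,0.004,50],[-1.8,27.7,12.2,0.0265,0.0292,0.004,50],[-2,28,11.4,0.0265,0.0292,0.004,50],[-2.3,28.3,10.6,0.0265,0.0292,0.004,50]]'
python3 -m creep '[[-2.5,28.6,9.7,0.0265,0.0292,0.004,50],[-2.6,28.8,8.9,0.0265,0.0292,0.004,50],[-2.7,29,8,0.0265,0.0292,0.004,50],[-3,29,7,0.0265,0.0292,0.004,50],[-3,29,6,0.0265,0.0292,0.004,50]]'
python3 -m creep '[[0,0,0,0,0,0,50],[0,0,0,0,0,0,50],[0,0,0,0,0,0,50],[0,0,0,0,0,0,50],[0,0,0,0,0,0,50]]'
python3 - <<'E'
from goal import *
from bench import get_image
rows(jigtcp(.04,0,0,base=.2074),toolR(jig=True))
for n in("side","top"):
    d=get_image(n);np.savez(f"{n}9.npz",**d)
    crop(d,n+"9",*((255,150,100,75,8) if n=="side" else (250,180,100,75,8)))
E
```

```text
time: 14.5
position: [0.4954, 0.1669, 0.3162]
tool_rot: [2.23, 0.289, -1.923]
ft_force: [0.5, -0.3, -2.7]
grip_width: 0.642
time: 15.0
position: [0.4854, 0.0171, 0.3233]
tool_rot: [2.453, 0.162, -1.822]
ft_force: [0.3, 0.1, -1.9]
grip_width: 0.639
time: 15.5
position: [0.4862, 0.0189, 0.3228]
tool_rot: [2.451, 0.166, -1.823]
ft_force: [0.1, 0.0, -2.8]
grip_width: 0.639
t 15.5 pos [0.4862 0.0189 0.3228] F [ 0.1  0.  -2.8] grip mm 55.6 q [ 0.68 -0.06 -0.74  2.05 -0.08  0.85 -1.45]
d world mm [  5.3  -0.8 -17.4] w [ 0.002  0.002 -0.001] rows 1
[18.2, 1.4, 0.0, 0.002, 0.0017, -0.0007]
```

View pics/side9.png

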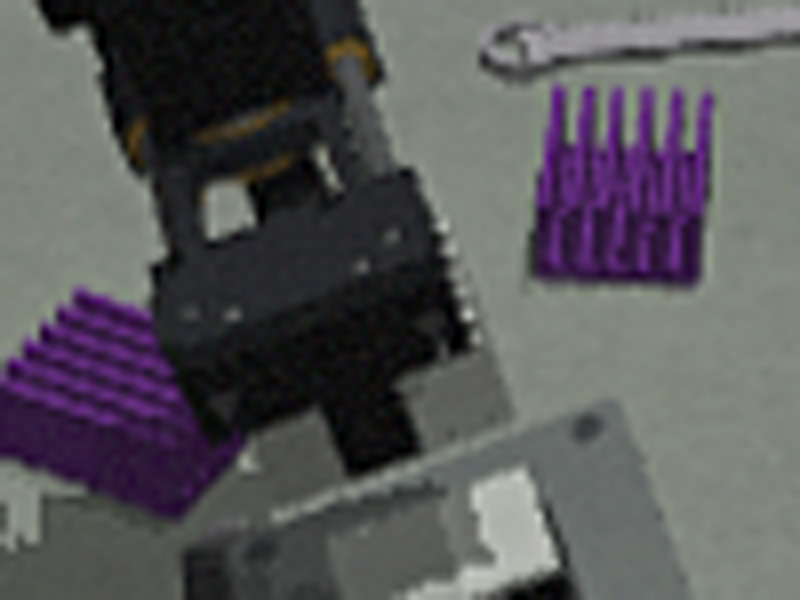

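View pics/top9.png

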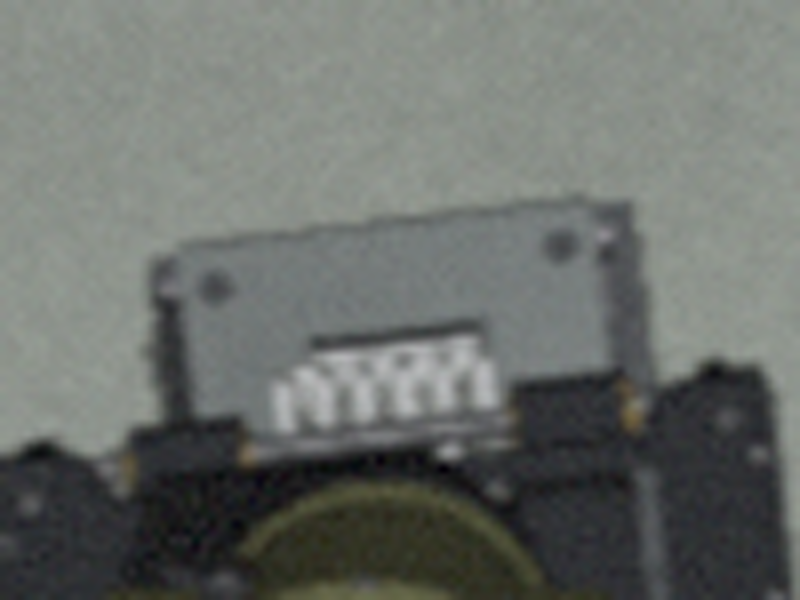

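```bash
python3 -m creep '[[12,1.4,0,0.002,0.002,0,50],[12,0,0,0,0,0,50],[12,0,0,0,0,0,50],[0,0,0,0,0,0,50],[0,0,0,0,0,0,50]]'
python3 -m creep '[[0,0,0,0,0,0,50],[0,0,0,0,0,0,50],[0,0,0,0,0,0,50]]'
cat >> chk.py <<'E'
def sinkc(ax=-.0007,under=.1894):
    st=monitor.get_state();Rt=R.from_rotvec(st["tool_rot"]).as_matrix();p=np.array(st["position"])
    x=-Rt[:,2];n=-Rt[:,0];y=np.cross(n,x);f=p-under*n-ax*x
    return f,np.array([f+a*.036*x+b*.028*y+c*.032*n for c in(0,1) for a,b in((1,1),(1,-1),(-1,-1),(-1,1))])
E
python3 - <<'E'
from chk import *
from bench import get_image
rows(jigtcp(.02,0,0,base=.2074),toolR(jig=True))
for n in("side","top"):
    f,L=sinkc();print(((f-C)@JR).round(4))
    d=get_image(n);np.savez(f"{n}10.npz",**d)
    draw(n,10,L,n+"c10",*((265,170) if n=="side" else (265,190)),75,56,10)
E
```

```text
time: 16.1
position: [0.4965, 0.0179, 0.2875]
tool_rot: [2.455, 0.163, -1.824]
ft_force: [0.1, -0.2, -1.9]
grip_width: 0.64
time: 16.4
position: [0.4968, 0.0178, 0.2888]
tool_rot: [2.456, 0.161, -1.821]
ft_force: [-0.3, -0.5, -2.1]
grip_width: 0.639
t 16.4 pos [0.4968 0.0178 0.2888] F [-0.3 -0.5 -2.1] grip mm 55.6 q [ 0.67  0.01 -0.75  2.07 -0.01  0.77 -1.51]
d world mm [ 0.5  1.2 -2.6] w [-0.002 -0.001 -0.002] rows 1
[2.6, -1.1, 0.1, -0.0019, -0.0014, -0.0021]
[ 0.0011 -0.0015  0.0407]
[ 0.0011 -0.0015  0.0406]
```

View pics/sidec10.png

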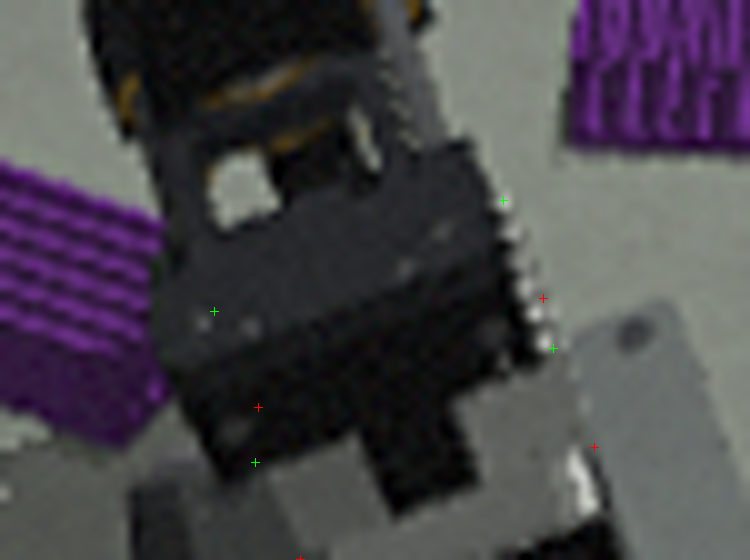

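View pics/topc10.png

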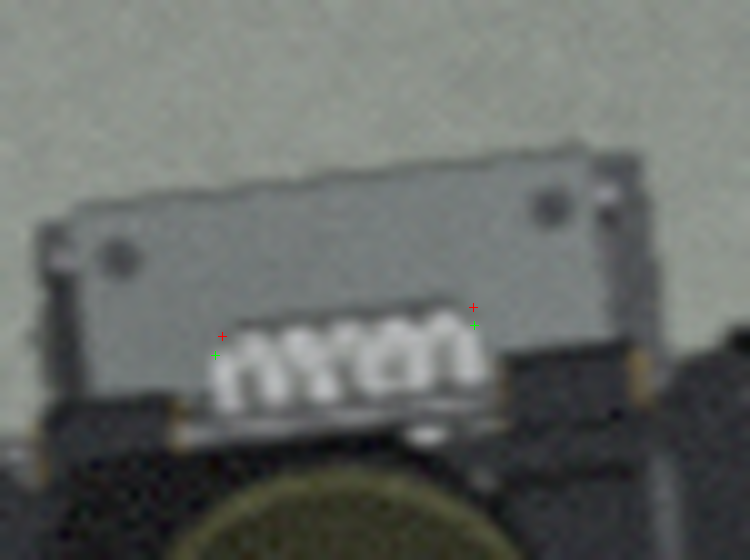

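```bash
python3 -m creep '[[6,-1.2,-0.5,-0.002,-0.001,-0.002,50],[6,-0.3,-0.5,0,0,0,50],[5,0,0,0,0,0,50],[0,0,0,0,0,0,50],[0,0,0,0,0,0,50]]'
python3 -m creep '[[0,0,0,0,0,0,50],[0,0,0,0,0,0,50]]'
python3 - <<'E'
from goal import *
rows(jigtcp(.0,0.001,0,base=.2074),toolR(jig=True));print(monitor.get_state()["ft_force"]@JR)
E
```

```text
time: 17.0
position: [0.5022, 0.0201, 0.272]
tool_rot: [2.453, 0.167, -1.824]
ft_force: [-0.3, 0.5, -1.8]
grip_width: 0.64
time: 17.2
position: [0.5024, 0.02, 0.2725]
tool_rot: [2.454, 0.166, -1.823]
ft_force: [0.3, -1.0, -1.8]
grip_width: 0.638
t 17.2 pos [0.5024 0.02   0.2725] F [ 0.3 -1.  -1.8] grip mm 55.5 q [ 0.66  0.06 -0.76  2.07  0.04  0.73 -1.55]
d world mm [ 1.6 -0.2 -5.2] w [-0. -0.  0.] rows 1
[5.4, 0.4, 0.0, -0.0001, -0.0, 0.0002]
[-0.39668517 -1.0653216  -1.73767558]
```

```bash
python3 -m creep '[[1.5,0.3,0,0,0,0,50],[1.5,0,0,0,0,0,50],[0,0,0,0,0,0,50]]'
python3 -m creep '[[1,0,0,0,0,0,50],[0.5,0,0,0,0,0,50],[0,0,0,0,0,0,50]]'
python3 - <<'E'
from goal import *
rows(jigtcp(.0,0.001,0,base=.2074),toolR(jig=True));print(monitor.get_state()["ft_force"]@JR)
E
```

```text
time: 17.5
position: [0.5031, 0.0198, 0.2693]
tool_rot: [2.454, 0.166, -1.824]
ft_force: [-0.3, 0.2, -3.1]
grip_width: 0.643
time: 17.8
position: [0.5036, 0.02, 0.2679]
tool_rot: [2.454, 0.166, -1.823]
ft_force: [1.0, -0.4, -1.2]
grip_width: 0.638
t 17.8 pos [0.5036 0.02   0.2679] F [ 1.  -0.4 -1.2] grip mm 55.5 q [ 0.66  0.07 -0.76  2.07  0.05  0.73 -1.56]
d world mm [ 0.4 -0.1 -0.6] w [0.    0.001 0.   ] rows 1
[0.7, 0.1, -0.2, 0.0, 0.0006, 0.0005]
[ 0.50722645 -0.50772273 -1.4441514 ]
```

```bash
python3 -m creep '[[0.5,0,0,0,0,0,50],[0.5,0,0,0,0,0,50],[0,0,0,0,0,0,50]]'
python3 -m creep '[[0.5,0,0,0,0,0,50],[0,0,0,0,0,0,50],[0,0,0,0,0,0,50]]'
python3 - <<'E'
from goal import *
rows(jigtcp(.0,0.001,0,base=.2074),toolR(jig=True));print(monitor.get_state()["ft_force"]@JR,monitor.get_state()["torque"]@JR)
E
```

```text
time: 18.1
position: [0.5039, 0.02, 0.267]
tool_rot: [2.454, 0.166, -1.823]
ft_force: [-0.1, 0.1, -2.2]
grip_width: 0.637
time: 18.4
position: [0.504, 0.02, 0.2666]
tool_rot: [2.454, 0.166, -1.823]
ft_force: [0.4, 0.4, -2.5]
grip_width: 0.641
t 18.4 pos [0.504  0.02   0.2666] F [ 0.4  0.4 -2.5] grip mm 55.7 q [ 0.66  0.07 -0.76  2.07  0.06  0.72 -1.56]
d world mm [-0.1 -0.1  0.7] w [-0.  0.  0.] rows 1
[-0.7, 0.1, -0.1, -0.0, 0.0004, 0.0004]
[-0.31433917  0.35903249 -2.47606369] [ 0.05294683  0.47831105 -0.02947519]
```

```bash
python3 -m creep '[[0.5,0,0,0,0,0,50],[0,0,0,0,0,0,50],[0,0,0,0,0,0,50]]'
python3 -m creep '[[0.5,0,0,0,0,0,50],[0,0,0,0,0,0,50],[0,0,0,0,0,0,50]]'
python3 - <<'E'
from goal import *
rows(jigtcp(.0,0.001,0,base=.2074),toolR(jig=True));print(monitor.get_state()["ft_force"]@JR,monitor.get_state()["torque"]@JR)
E
```

```text
time: 18.7
position: [0.5042, 0.0201, 0.2665]
tool_rot: [2.454, 0.166, -1.823]
ft_force: [-4.5, -0.5, 4.5]
grip_width: 0.641
time: 19.0
position: [0.5042, 0.0201, 0.2664]
tool_rot: [2.453, 0.165, -1.824]
ft_force: [-8.6, -1.2, 11.7]
grip_width: 0.638
t 19.0 pos [0.5042 0.0201 0.2664] F [-8.6 -1.2 11.7] grip mm 55.5 q [ 0.66  0.07 -0.76  2.07  0.06  0.72 -1.57]
d world mm [-0.3 -0.3  0.9] w [ 0.     0.001 -0.   ] rows 1
[-1.0, 0.2, 0.1, 0.0001, 0.0011, -0.0002]
[-4.93727980e+00 -9.16568055e-03  1.37045133e+01] [ 0.23044062  1.57271161 -0.03648448]
```

Contact made: about 16 N along the normal, counting the sink's weight, with about 4 N of side load. I'll relieve the side load and trim to roughly 12 N.

```bash
python3 -m creep '[[-0.2,0,0.4,0,0,0,50],[0,0,0,0,0,0,50],[0,0,0,0,0,0,50]]'
python3 - <<'E'
from chk import *
from bench import get_image
for n in("side","top"):
    f,L=sinkc();
    d=get_image(n);np.savez(f"{n}11.npz",**d)
    draw(n,11,L,n+"c11",*((265,180) if n=="side" else (265,190)),75,56,10)
    st=monitor.get_state();print(((f-C)@JR).round(4),st["ft_force"]@JR,st["torque"]@JR)
rows(jigtcp(.0,0.001,0,base=.2074),toolR(jig=True))
E
```

```text
time: 19.3
position: [0.5041, 0.0201, 0.2664]
tool_rot: [2.454, 0.166, -1.822]
ft_force: [-6.0, -1.0, 6.9]
grip_width: 0.639
[0.0016 0.0002 0.0171] [-2.95661161  0.91657298  8.34748603] [ 0.16155454  1.19651048 -0.03253056]
[0.0016 0.0002 0.0171] [-2.86483367 -0.14732208  8.28718011] [0.1329357  1.18543869 0.00828368]
t 19.4 pos [0.5041 0.0201 0.2664] F [-5.1 -0.8  7.1] grip mm 55.6 q [ 0.66  0.07 -0.76  2.07  0.06  0.72 -1.57]
d world mm [-0.1 -0.2  0.9] w [ 0. -0. -0.] rows 1
[-0.9, 0.2, -0.1, 0.0, -0.0001, -0.0]
```

View pics/sidec11.png

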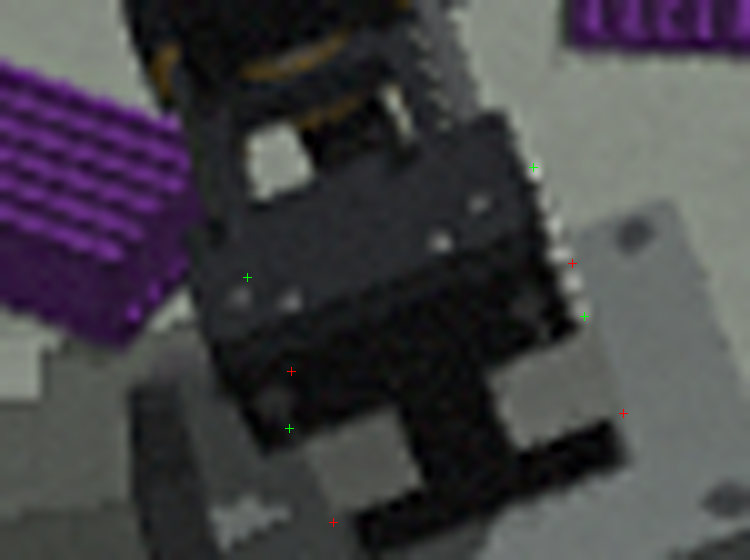

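View pics/topc11.png

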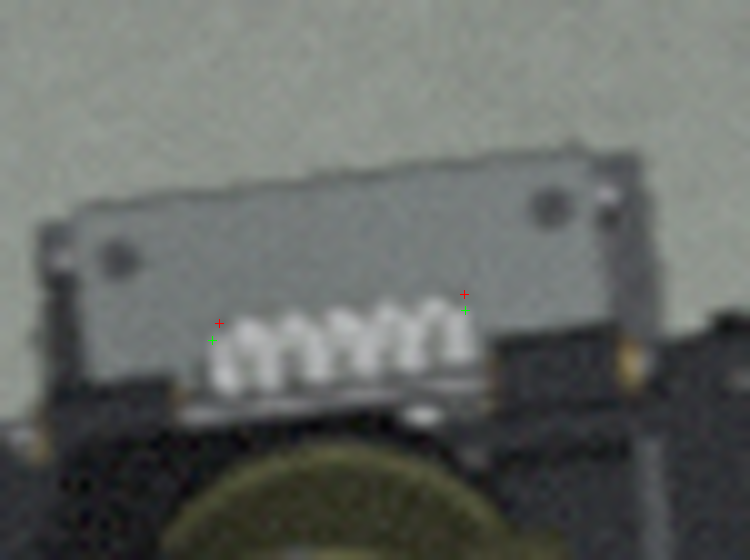

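The sink lies flush on the module. In the side crop its lower edge runs parallel to the module's black strip from (330,520) to (615,420), and in the top crop it is centred. The push is about 10.5 N, so I'll add a little.

```bash
python3 -m creep '[[0.2,0,0.1,0,0,0,50],[0,0,0,0,0,0,50],[0,0,0,0,0,0,50],[0,0,0,0,0,0,50],[0,0,0,0,0,0,50]]'
for i in 1 2; do python3 -m creep '[[0,0,0,0,0,0,50],[0,0,0,0,0,0,50],[0,0,0,0,0,0,50],[0,0,0,0,0,0,50],[0,0,0,0,0,0,50]]' >/dev/null
python3 - <<'E'
from goal import *
st=monitor.get_state();print(st["time"],st["ft_force"]@JR,st["torque"]@JR,st["position"].round(5),st["grip_width"]*87,abs(st["qd"]).max());
E
done
```

```text
time: 19.9
position: [0.5041, 0.0201, 0.2664]
tool_rot: [2.454, 0.165, -1.822]
ft_force: [-6.3, 0.8, 8.8]
grip_width: 0.637
20.4 [-2.52116525 -0.24766987 10.6919752 ] [ 0.23431941  1.35157189 -0.05874892] [0.50406 0.0201  0.26639] 55.978503248465096 0.0008520876653067695
20.9 [-2.98777783  1.5942006  10.13204032] [0.21025695 1.34669873 0.02861844] [0.50406 0.02009 0.2664 ] 56.08708513460356 0.0022752692147118827
```

The push is steady at about 12.5 N (10.4 N measured plus 2.2 N for the sink's weight), and everything is at rest. Handing in.

Run:
```python
from bench import ctrl,monitor
print(ctrl.close_job());st=monitor.get_state();print(st["time"],st["ft_force"],st["grip_width"])
```

```text
the job is handed in; nothing more can be done
None
the job is handed in; nothing more can be done
```

I seated the module in the pocket and let go of it. The silver heat sink is on its metal face, and I handed the job in at 20.9 s with the sink still gripped and pressed on. No verdict was reported.

- **Module:** after release, its centre measured within 0.6 mm of the pocket's. Its top was 17.6 mm above the plate (18 expected) and tilted 0.006 rad from it.
- **Sink:** it measured about 1.6 mm along and 0.2 mm across from the pocket centre, and square. The last pictures show it flush.
- **Push:** about 12.5 N and steady (10 to 11 N on the sensor plus about 2.2 N for the sink's weight). The joints were practically still and the jaws read 56 mm, the sink's width.
- **Bench:** I saw nothing else disturbed in the pictures, but did not measure the other objects' positions at the end.

**Disagreements:**
- The side camera differs from the arm's own readings by about 1 px, so contact came about 1 mm lower than expected.
- A side load of roughly 2 to 3 N down the slope remained at the end.
- The push was centred roughly 10 to 15 mm down the slope from the middle, still well within the face.

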